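# Put the mixed-up hand tools back on their shadow plates

## Task

Each of the three hand tools has been dropped across another tool's shadow plate. Put the spanner, the hex key and the screwdriver each back flat on the black outline of its own shape, covering it and pointing the same way as the outline; the blank plate is free for parking a tool on the way. Leave alone the tape measure, the bushing and the loose bolt that lie beyond the plates.

Things in the scene. Friction and masses are not known exactly. Their poses are not given: they have to be found in the camera images.
- spanner_center (a point): Steel combination spanner, 172 mm long, lying flat. The point is at mid-length, half-way up the shank (3 mm above its underside). x across, y along the tool, z up: ring end (24 mm wide, 9 mm thick) at y = +86 mm, open jaw (22 mm wide, 6 mm thick) at y = -86 mm. Shank 12 mm wide and 6 mm thick from y = -44 to +60 mm: grip it here across x.
- hex_key_shank (a point): Dark steel L-shaped hex key, lying flat, 8 mm thick. The point is the middle of its long leg, half-way up (4 mm above the underside). x across, y along the long leg, z up: the long leg is 9 mm wide and runs from y = -64 mm (the bend) to y = +56 mm; at the bend the short leg runs to +x, ending at x = +32 mm. Grip the long leg across x.
- screwdriver_handle (a point): Yellow-handled screwdriver, 170 mm long, lying flat. The point is the middle of its handle, 11.5 mm above the underside. x across, y along the tool, z up: handle 23 mm wide and high, from 42 mm behind the point (+y) to 42 mm ahead of it (-y); the thin steel blade (6 mm thick) runs on to a tip at y = -127 mm. Grip the handle across x.
- spanner_plate: White plate 65 x 210 x 4 mm, fixed on the bench, small dark hanging eyelet near its -y end (the end away from the robot). Origin: centre of its underside; x across, y along it, z up. Carries the black outline of the spanner, open jaw towards the eyelet: the spanner's point belongs at x = 0, y = +15 mm, z = 7 mm, y axes parallel. At the start the screwdriver lies askew across it.
- hex_key_plate: White plate 65 x 210 x 4 mm, fixed on the bench, small dark hanging eyelet near its -y end (the end away from the robot). Origin: centre of its underside; x across, y along it, z up. Carries the black outline of the hex key, bend towards the eyelet: the hex key's point belongs at x = -13.5 mm, y = +19 mm, z = 8 mm, y axes parallel. At the start the spanner lies askew across it.
- screwdriver_plate: White plate 65 x 210 x 4 mm, fixed on the bench, small dark hanging eyelet near its -y end (the end away from the robot). Origin: centre of its underside; x across, y along it, z up. Carries the black outline of the screwdriver, blade towards the eyelet: the screwdriver's point belongs at x = 0, y = +57 mm, z = 15.5 mm, y axes parallel. At the start the hex key lies askew across it.
- blank_plate: White plate 65 x 210 x 4 mm, fixed on the bench, small dark hanging eyelet near its -y end (the end away from the robot). Origin: centre of its underside; x across, y along it, z up. No outline and nothing on it at the start: the free spot.
- tape_measure: Yellow tape measure, 64 x 69 x 32 mm, loose bystander beyond the plates; origin at the centre of its underside.
- bushing: Cream-coloured flanged bushing, 28 mm across and 18 mm high, loose bystander beyond the plates; origin at the centre of its underside.
- hex_bolt: Grey steel hex bolt lying down, 58 mm long, head 23 mm, loose bystander beyond the plates; origin at mid-length on its underside.
Mind the look-alikes: they are no part of the job. Of the things that look like the part that bears spanner_center, the larger one is meant.

How it is judged:
By the outcome, as a careful person would: the job done as asked, in the order asked, and still so for the second after the job is handed in, with the robot touching nothing.
It also fails if it takes over 99 s, if anything falls off the work surface, if the arm or the gripper's body presses on something with over 40 N, if the wrist force passes 120 N, or if a joint passes its speed limit or range.

## Robot

A 6-joint arm with a two-finger parallel gripper is mounted at the origin on a cart in front of the work surface, level with it; the furniture and walls round the work are solid. World frame = base frame: x ahead of the robot, y to its left, z up, the work surface at z = 0. Lengths are in mm, angles in rad, forces in N, time in s.
With the tool pointing down it reaches from about 300 to 775 mm from the base axis. Payload 14.6 kg.
Tool frame: the origin (TCP) lies midway between the tips of the shut fingers; the grasp point (between the pads) lies manip.grasp_offset behind it (manip.grasp_offset is the distance from the TCP to the grasp point, in mm); z points along the fingers, y is the direction in which the jaws open and shut (so a half turn about z gives the same grasp; the last joint's range is limited). The gripper opens to 94 mm and grips with 3 to 60 N. Pads are 16 mm wide; open, the fingers measure 119 mm over their backs; the gripper's body (75 mm by 177 mm) begins 78 mm behind the grasp point.
Start: joints at [-1.185, 0.3, 1.521, -0, 1.321, -0.067], TCP at [240.609, -494.567, 205.446] pointing down, gripper open.
Joint ranges: [-3.03, 3.03], [-0.79, 2.21], [0.23, 2.52], [-1.04, 4.18], [0, 3.07], [-2.55, 2.55]. Speed limits (rad/s): [2.22, 2.22, 2.57, 3.14, 3.14, 3.14].

## Interface

Orientations are given as [roll, pitch, yaw] about the fixed x, y, z axes, in that order (R = Rz(yaw) Ry(pitch) Rx(roll)).
In Python, from cell import monitor, vision, order, manip gives the robot as it stands.
- The arm moves only by the shell command python3 -m jog 'ROWS' [FORCE]. ROWS is JSON, a list of rows, each a list of 7 numbers: the shift along the tool's x, y, z in cm, then the turn, a rotation vector about the tool's x, y, z in rad, then the opening in per cent of the stroke, from 0 (shut) to 100 (fully open). In form: [[tx, ty, tz, rx, ry, rz, jaw], ...]. A call has 1 to 8 rows; each row shifts and turns the commanded pose from where the row before left it, along the tool's axes as they then stand; what a row does not reach is not made up. A row lasts 1/10 s, in which the tool goes at most 50 mm and 8.59 degrees, less where a joint would pass 70% of its speed; a pose out of reach is approached as far as the arm can. A call is refused whole if a number of a shift passes 5 or a number of a turn 0.15, either way. A call with a gripper value outside its range is refused whole. The fingers move at their own pace and stop on an object; FORCE is the grip in N (left out, the last holds). Time passes only in rows, so rows that do not move let the fingers close. It gives the time, the measured TCP pose, the force and the opening at its end, in the units of the state.
- monitor.read_state(): the state, without advancing time (a new reading comes with each control period).
- vision.camera(name): name is "scene" or "side" or "wrist"; returns a dict with "color" (384x512x3 uint8, blue, green, red), "fx", "fy", "cx", "cy" (pixels), "distortion" ([k1, k2, p1, p2, k3] as OpenCV has them; the pictures are not rectified), "cam_to_world" (4x4, takes a point from camera to world coordinates); the wrist camera has in their place "tool_from_camera" (4x4, takes a point from camera to tool coordinates, whose origin is the TCP and whose axes are the flange's). Camera axes: x right, y down, z forward; pixel columns grow to the right and rows downward; lengths in mm; the calibration is good to about 2 mm. A picture is of the moment at which its call begins: read the wrist's pose just before it. There is no depth.
- order.sign_off(): hands the job in, once; it reports no verdict.
The state is a dict: "clock": time; "joints": joint angles; "qd": joint speeds; "effort": joint torques, N m; "eef_pos": TCP position; "eef_rot": TCP orientation; "wrist_force": force on the tool from outside, world axes, zero at the start; "moment": the same for the moment, N m; "finger_gap": finger opening in mm.
Only numpy, scipy, OpenCV 4.12 (cv2) and the standard library are available. Lean on these libraries where they do the work, as an engineer would, in place of code of your own. Each camera call takes 0.05 s, during which the arm holds its last target.

## Working session

There is one attempt and no reset: what is moved stays moved. The work goes in short steps, Python scripts to look and compute and a shell command to move; the robot and the scene stay as the last step left them, time stands still between calls to the robot, and variables do not carry over. Pictures are saved under pics/ and viewed, and the job is handed in when it is done.

```bash
ls; mkdir -p pics
python3 - <<'E'
from cell import monitor, vision, order, manip
import cv2,json
print(monitor.read_state()); print(manip.grasp_offset)
for n in ["scene","side","wrist"]:
    c=vision.camera(n); cv2.imwrite(f"pics/{n}0.png",c["color"])
    print(n,{k:(v.tolist() if hasattr(v,'tolist') else v) for k,v in c.items() if k!="color"})
E
```

```text
pics
{'clock': 0.0, 'joints': array([-1.18455611e+00,  3.00485000e-01,  1.52159387e+00, -3.91704176e-05,
        1.32070694e+00, -6.65962073e-02]), 'qd': array([-0.00020277,  0.00104885, -0.00023987, -0.00079397, -0.00134472,
       -0.00019837]), 'effort': array([ 5.79701482e-04, -5.31805301e+01, -3.52736807e+01,  7.08931102e-02,
        2.43788684e-02, -1.12987107e-04]), 'eef_pos': array([ 240.52234652, -494.31832337,  204.87330041]), 'eef_rot': array([-3.14039961e+00, -4.15449916e-05,  4.52846115e-01]), 'wrist_force': array([-0.96478544, -0.18887002,  0.36437266]), 'moment': array([ 0.00018687, -0.01895787, -0.0352186 ]), 'finger_gap': 94.25602837577321}
18.8
scene {'fx': 462.1713844856219, 'fy': 462.1713844856219, 'cx': 252.3336658717045, 'cy': 183.62452123962856, 'distortion': [-0.14733477721201446, 0.0, 0.0, 0.0, 0.0], 'cam_to_world': [[-0.6644530283248747, -0.41856526123017324, 0.6191165441507924, -200.84187436882638], [-0.7472431637527929, 0.3847349756223088, -0.5418548262750995, 647.0620072456572], [-0.011394181612556066, -0.8226676854138725, -0.5684083496933888, 749.2261447
[... 271 characters left out ...]
270572, 590.2606112595031], [0.023636974153009794, 0.6165989428937565, -0.7869225102099902, 785.7819684905182], [-0.014435938024997323, -0.7868498481560283, -0.6169756236272012, 684.8345483752283], [0.0, 0.0, 0.0, 1.0]]}
wrist {'fx': 293.9559941685536, 'fy': 293.9559941685536, 'cx': 256.58433454845044, 'cy': 195.74655304537148, 'distortion': [-0.013673711934201567, 0.0, 0.0, 0.0, 0.0], 'tool_from_camera': [[-0.0005004953771152757, -0.9686514615694699, -0.24842321852779084, 71.80592333791905], [0.9999996707482408, -0.0006434871213571657, 0.0004943963330215756, -0.09266630342652515], [-0.0006387548723446635, -0.24842288929093007, 0.9686514647016019, -178.37059825586095], [0.0, 0.0, 0.0, 1.0]]}
```

View pics/scene0.png

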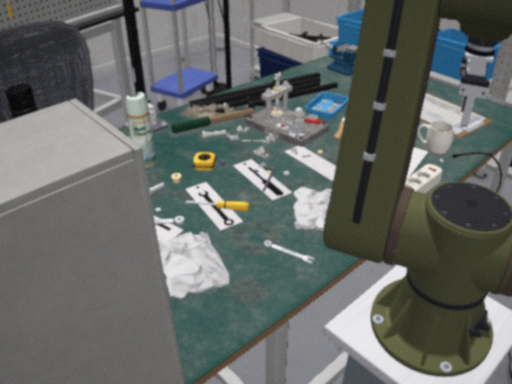

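View pics/side0.png

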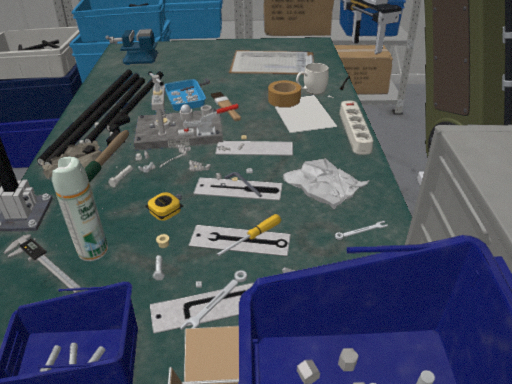

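View pics/wrist0.png

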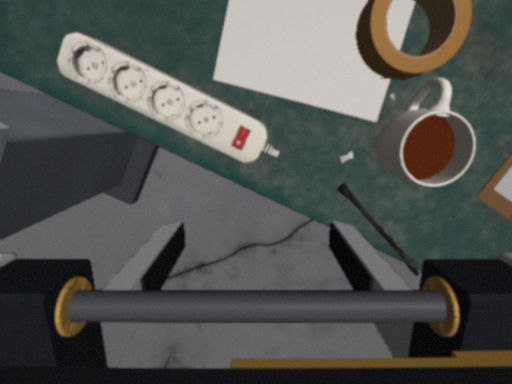

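```bash
cat > h.py <<'E'
from cell import monitor, vision, order, manip
import cv2,numpy as np
from scipy.spatial.transform import Rotation as R
def cam(name):
    s=monitor.read_state()
    c=vision.camera(name)
    if name=="wrist":
        T=np.eye(4);T[:3,:3]=R.from_euler('xyz',s["eef_rot"]).as_matrix();T[:3,3]=s["eef_pos"]
        c["M"]=T@np.array(c["tool_from_camera"])
    else: c["M"]=np.array(c["cam_to_world"])
    c["K"]=np.array([[c["fx"],0,c["cx"]],[0,c["fy"],c["cy"]],[0,0,1]]);c["D"]=np.array(c["distortion"])
    return c
def ray(c,px,z):
    p=cv2.undistortPoints(np.array(px,float).reshape(-1,1,2),c["K"],c["D"]).reshape(-1,2)
    d=np.c_[p,np.ones(len(p))]@c["M"][:3,:3].T
    o=c["M"][:3,3]
    return o+d*((z-o[2])/d[:,2])[:,None]
def proj(c,P):
    Mi=np.linalg.inv(c["M"])
    return cv2.projectPoints(np.array(P,float).reshape(-1,3),cv2.Rodrigues(Mi[:3,:3])[0],Mi[:3,3],c["K"],c["D"])[0].reshape(-1,2)
def st():
    s=monitor.read_state();print("t",round(s["clock"],2),"pos",s["eef_pos"].round(1),"rot",s["eef_rot"].round(4),"F",s["wrist_force"].round(1),"gap",round(s["finger_gap"],1),"q",s["joints"].round(2));return s
E
python3 - <<'E'
from h import *
c=cam("side")
for n,p in dict(blank=[255,148],scr_plate=[238,189],sp_plate=[241,240],hexp_l=[152,318],sd_handle=[265,228],small_spanner=[362,230],span_ring=[240,277],span_jaw=[190,322],tape=[165,206],cardboard=[212,330],tissue=[325,182],bin=[245,285],powerstrip=[355,125]).items():
    print(n,ray(c,[p],4).round(0)[0])
im=c["color"]; cv2.imwrite("pics/s1.png",cv2.resize(im[120:350,120:400],None,fx=2.8,fy=2.6,interpolation=cv2.INTER_CUBIC))
E
```

```text
blank [ 575. -278.    4.]
scr_plate [621. -95.   4.]
sp_plate [613.  83.   4.]
hexp_l [775. 282.   4.]
sd_handle [561.  47.   4.]
small_spanner [348.  63.   4.]
span_ring [615. 187.   4.]
span_jaw [705. 292.   4.]
tape [792. -37.   4.]
cardboard [665. 310.   4.]
tissue [ 405. -114.    4.]
bin [606. 208.   4.]
powerstrip [ 273. -393.    4.]
```

View pics/s1.png

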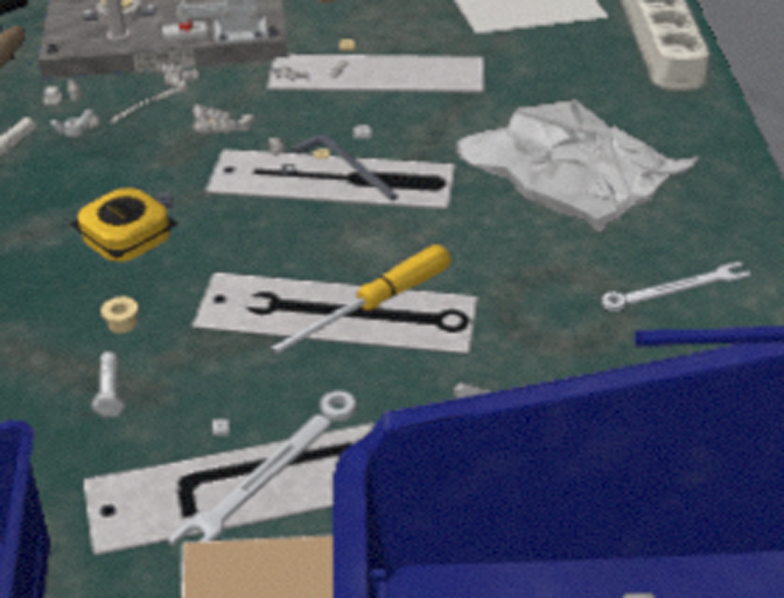

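```bash
python3 -m jog '[[0,0,-4,0,0,0.15,100],[0,0,-4,0,0,0.15,100],[0,0,-4,0,0,0.15,100],[2.5,-4.1,0,0,0,0,100],[2.5,-4.1,0,0,0,0,100],[2.5,-4.1,0,0,0,0,100],[2.5,-4.1,0,0,0,0,100],[2.5,-4.1,0,0,0,0,100]]'
python3 -m jog '[[2.5,-4.1,0,0,0,0,100],[2.5,-4.1,0,0,0,0,100],[2.5,-4.1,0,0,0,0,100],[2.5,-4.1,0,0,0,0,100],[2.5,-4.1,0,0,0,0,100],[2.5,-4.1,0,0,0,0,100],[2.5,-4.1,0,0,0,0,100],[0,0,0,0,0,0,100]]'
python3 - <<'E'
from h import *
st();c=cam("wrist");cv2.imwrite("pics/w1.png",cv2.resize(c["color"],None,fx=1.55,fy=1.55,interpolation=cv2.INTER_CUBIC))
E
```

```text
clock: 1.0
eef_pos: [365.5, -287.4, 325.5]
eef_rot: [3.142, -0.0, 0.002]
wrist_force: [0.7, -0.7, -0.2]
finger_gap: 94.1
clock: 1.8
eef_pos: [540.6, 2.4, 324.4]
eef_rot: [-3.141, 0.001, 0.007]
wrist_force: [-0.0, -0.1, -0.4]
finger_gap: 94.1
t 1.8 pos [540.6   2.4 324.4] rot [-3.1408e+00  1.4000e-03  7.4000e-03] F [-0.  -0.1 -0.4] gap 94.1 q [-0.06  0.22  1.35  0.    1.57  1.5 ]
```

View pics/w1.png

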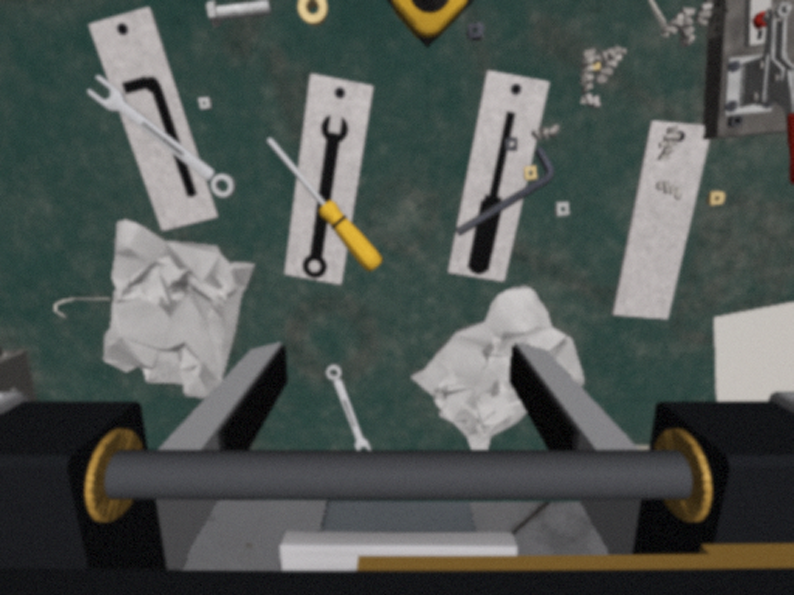

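```bash
cat > meas.py <<'E'
from h import *
def plates(c,rmax=225,zt=4):
    im=c["color"];hsv=cv2.cvtColor(im,cv2.COLOR_BGR2HSV)
    m=((hsv[...,1]<45)&(hsv[...,2]>120)).astype(np.uint8)*255
    m[rmax:]=0
    m=cv2.morphologyEx(m,cv2.MORPH_CLOSE,np.ones((9,9),np.uint8))
    m2=cv2.morphologyEx(m,cv2.MORPH_OPEN,np.ones((15,15),np.uint8))
    cs,_=cv2.findContours(m2,cv2.RETR_EXTERNAL,cv2.CHAIN_APPROX_NONE)
    out=[]
    for k in cs:
        if cv2.contourArea(k)<1500: continue
        W=ray(c,k.reshape(-1,2),zt)[:,:2]
        r=cv2.minAreaRect(W.astype(np.float32)); b=cv2.boxPoints(r)
        (w,h)=r[1]
        e=b[1]-b[0] if np.linalg.norm(b[1]-b[0])>np.linalg.norm(b[2]-b[1]) else b[2]-b[1]
        a=np.arctan2(*( -e if e[0]>0 else e)[::-1])
        out.append((np.array(r[0]),sorted((w,h)),a)) # a = dir of plate +y (towards robot)
    return m2,out
if __name__=="__main__":
    c=cam("wrist");m,o=plates(c)
    cv2.imwrite("pics/m1.png",m)
    for x in o: print(x[0].round(1),np.round(x[1],1),round(x[2],4))
    im=c["color"]
    cv2.imwrite("pics/c1.png",cv2.resize(im[0:200,40:260],None,fx=3.6,fy=2.95,interpolation=cv2.INTER_CUBIC))
    cv2.imwrite("pics/c2.png",cv2.resize(im[30:215,280:470],None,fx=4,fy=3.2,interpolation=cv2.INTER_CUBIC))
E
python3 meas.py
```

```text
[ 468.2 -128.4] [73.6 98.4] 1.5757
[ 574.7 -282.3] [ 65.4 209.9] 3.0706
[654.2  73.6] [ 68.4 129.6] 2.9663
[ 660.9 -109.6] [ 69.4 123.7] 2.9872
[598.5 242.6] [156.2 355.4] 3.0509
```

View pics/c1.png

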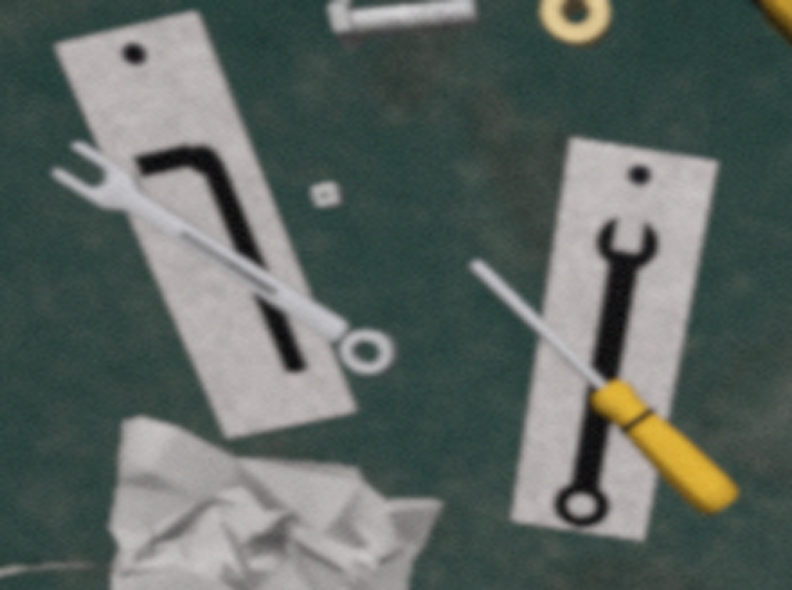

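View pics/m1.png

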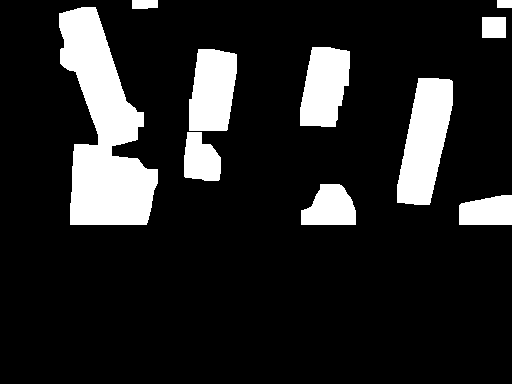

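View pics/c2.png

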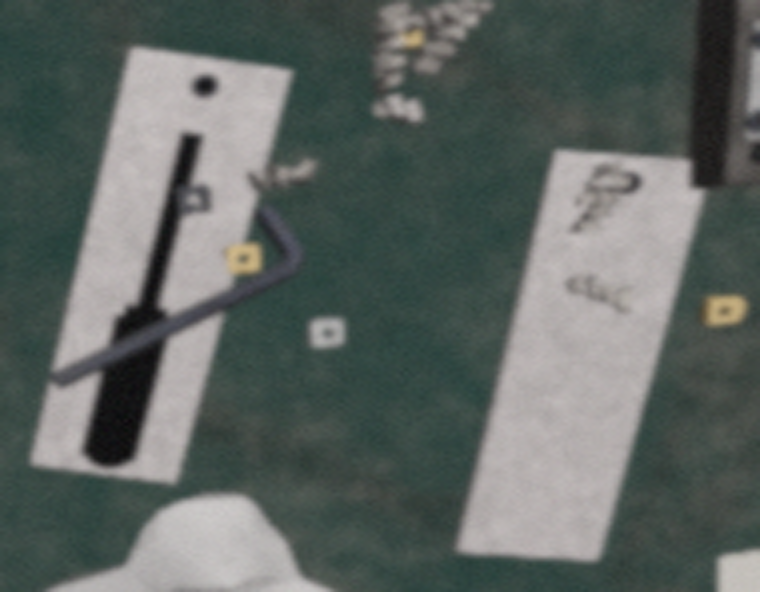

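```bash
cat > fit.py <<'E'
from h import *
L,Wd=210.,65.
def fitplate(c,seeds,win=4):
    g=cv2.cvtColor(c["color"],cv2.COLOR_BGR2GRAY)
    p=cv2.cornerSubPix(g,np.array(seeds,np.float32).reshape(-1,1,2),(win,win),(-1,-1),(3,40,.01)).reshape(-1,2)
    w=ray(c,p,4)[:,:2]
    # seeds: eyelet-left, eyelet-right, near-right, near-left (image, yaw~0). left=+y world=+x plate
    m=np.array([[Wd/2,-L/2],[-Wd/2,-L/2],[-Wd/2,L/2],[Wd/2,L/2]])
    mc=m-m.mean(0);wc=w-w.mean(0)
    H=mc.T@wc;a=np.arctan2(H[0,1]-H[1,0],H[0,0]+H[1,1])
    Rm=np.array([[np.cos(a),-np.sin(a)],[np.sin(a),np.cos(a)]])
    t=w.mean(0); res=w-(mc@Rm.T+t)
    return p,t,a,res   # a: world angle of plate x axis
S=dict(hex=[(55.3,14.6),(95,3.4),(139.2,139),(103.3,148.5)],
 spanner=[(198.3,46.4),(239.7,53.6),(219.2,183.4),(182.5,176.3)],
 screw=[(314.8,45.2),(354.8,51.6),(325.8,181.9),(289.7,175.5)],
 blank=[(421,78),(457,81),(431,206),(395.5,203)])
if __name__=="__main__":
    c=cam("wrist")
    for k,v in S.items():
        p,t,a,r=fitplate(c,v);print(k,p.round(1).tolist(),t.round(1),round(a,4),r.round(1).tolist())
    hsv=cv2.cvtColor(c["color"],cv2.COLOR_BGR2HSV)
    m=cv2.inRange(hsv,(18,120,90),(35,255,255));m[:110]=0
    k=max(cv2.findContours(m,0,1)[0],key=cv2.contourArea)
    W=ray(c,k.reshape(-1,2),11.5)[:,:2].astype(np.float32);print("handle",cv2.minAreaRect(W))
E
python3 fit.py
```

```text
hex [[53.70000076293945, 14.800000190734863], [92.80000305175781, 3.200000047683716], [137.6999969482422, 138.8000030517578], [99.9000015258789, 151.3000030517578]] [672.5 254.8] 1.8038 [[0.1, -0.9], [0.5, 0.1], [2.7, -1.1], [-3.3, 1.9]]
spanner [[196.89999389648438, 46.099998474121094], [237.8000030517578, 54.29999923706055], [217.3000030517578, 182.3000030517578], [180.5, 175.6999969482422]] [614.7  79.2] 1.3889 [[-0.9, -0.1], [-0.9, 0.4], [1.1, 0.3], [0.7, -0.6]]
screw [[311.20001220703125, 43.900001525878906], [351.3999938964844, 51.20000076293945], [325.79998779296875, 181.89999389648438], [286.3999938964844, 174.5]] [ 618.1 -102.2] 1.4249 [[0.0, -0.2], [-0.4, 0.8], [-1.4, -2.5], [1.8, 1.9]]
blank [[417.3999938964844, 76.19999694824219], [457.0, 81.0], [428.29998779296875, 203.8000030517578], [393.0, 201.6999969482422]] [ 574.4 -282.5] 1.4951 [[-0.5, 0.3], [-2.2, -0.0], [2.0, 0.5], [0.7, -0.8]]
handle ((142.2744140625, -240.77304077148438), (37.34744644165039, 575.9380493164062), 0.2236209213733673)
```

```bash
cat > yel.py <<'E'
from h import *
def handle(c,r0=110,r1=215,z=11.5):
    hsv=cv2.cvtColor(c["color"],cv2.COLOR_BGR2HSV)
    m=cv2.inRange(hsv,(15,110,80),(35,255,255));m[:r0]=0;m[r1:]=0
    m=cv2.morphologyEx(m,cv2.MORPH_CLOSE,np.ones((5,5),np.uint8))
    k=max(cv2.findContours(m,0,1)[0],key=cv2.contourArea)
    W=ray(c,k.reshape(-1,2),z)[:,:2].astype(np.float32);r=cv2.minAreaRect(W)
    b=cv2.boxPoints(r);e=b[1]-b[0]
    if np.linalg.norm(b[2]-b[1])>np.linalg.norm(e): e=b[2]-b[1]
    return k.reshape(-1,2).mean(0),r[0],r[1],np.arctan2(e[1],e[0])
if __name__=="__main__":
    c=cam("wrist");print(handle(c));print("tip",ray(c,[[40+475/3.6,263/2.95]],6))
E
python3 yel.py
```

```text
(array([222.6039604 , 150.66336634]), (560.970703125, 54.1317138671875), (87.1085205078125, 24.30886459350586), np.float32(0.71260273))
tip [[659.23761063 133.60825587   6.        ]]
```

```bash
python3 -m jog '[[1,-2.6,0,0,0,0,100],[1,-2.6,0,0,0,0,100],[0,0,3.5,0,0,-0.139,100],[0,0,3.5,0,0,-0.139,100],[0,0,3.5,0,0,-0.139,100],[0,0,3.5,0,0,-0.139,100],[0,0,3.5,0,0,-0.139,100],[0,0,0,0,0,0,100]]' 25
python3 - <<'E'
from h import *
from yel import handle
st();c=cam("wrist");cv2.imwrite("pics/w2.png",cv2.resize(c["color"],None,fx=1.55,fy=1.55,interpolation=cv2.INTER_CUBIC))
print(handle(c,60,240))
E
```

```text
clock: 2.8
eef_pos: [556.9, 49.0, 146.8]
eef_rot: [-3.137, 0.005, 0.698]
wrist_force: [-0.1, 0.7, -0.0]
finger_gap: 93.9
t 2.8 pos [556.9  49.  146.8] rot [-3.1374  0.0054  0.6983] F [-0.1  0.7 -0. ] gap 93.9 q [ 0.02  0.38  1.56 -0.    1.21  0.89]
(array([256.63186813, 181.08791209]), (560.40380859375, 52.72980499267578), (87.87773132324219, 23.43576431274414), np.float32(0.6980172))
```

View pics/w2.png

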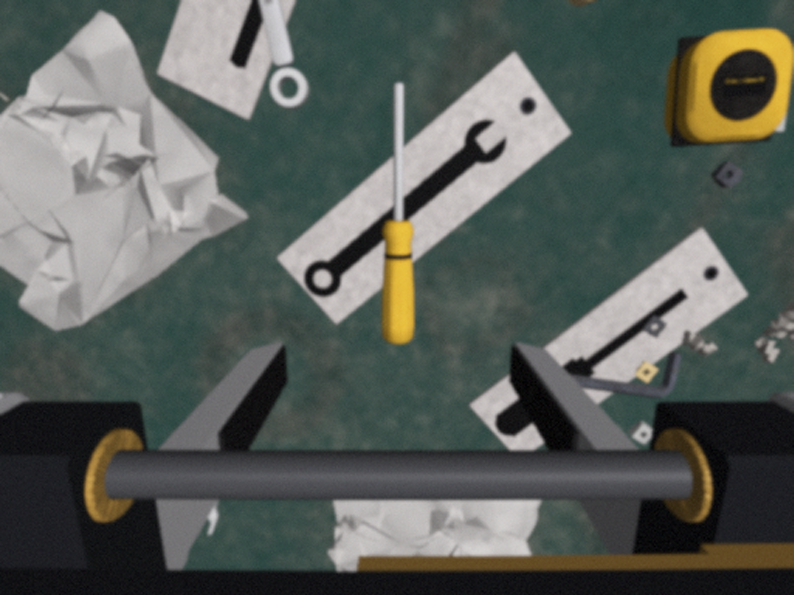

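```bash
python3 -m jog '[[0.5,0,3.5,0,0,0,100],[0,0,3.5,0,0,0,100],[0,0,3.5,0,0,0,70],[0,0,2.5,0,0,0,60],[0,0,1,0,0,0,60],[0,0,0,0,0,0,60]]' 25
python3 -m jog '[[0,0,0,0,0,0,0],[0,0,0,0,0,0,0],[0,0,0,0,0,0,0],[0,0,0,0,0,0,0],[0,0,0,0,0,0,0]]' 25
```

```text
clock: 3.45
eef_pos: [563.5, 53.1, 11.3]
eef_rot: [3.141, -0.0, 0.695]
wrist_force: [-0.4, 0.2, -0.6]
finger_gap: 65.2
clock: 3.95
eef_pos: [563.0, 53.6, 10.8]
eef_rot: [3.141, -0.0, 0.698]
wrist_force: [-0.6, 0.8, 0.1]
finger_gap: 25.7
```

```bash
python3 -m jog '[[0,0,0,0,0,0,35],[0,0,0.4,0,0,0,35],[0,0,0,0,0,0,35],[0,0,0,0,0,0,0],[0,0,0,0,0,0,0],[0,0,0,0,0,0,0],[0,0,0,0,0,0,0],[0,0,0,0,0,0,0]]' 25
```

```text
clock: 4.75
eef_pos: [562.9, 53.5, 6.4]
eef_rot: [-3.142, 0.0, 0.698]
wrist_force: [-0.1, 0.4, -1.2]
finger_gap: 22.8
```

```bash
python3 -m jog '[[0,0,-1.5,0,0,0,0],[0,0,-3,0,0,0,0],[0,0,-2.5,0,0,0.129,0],[0,0,-2.5,0,0,0.129,0],[0,0,-2,0,0,0.129,0],[0,0,-2,0,0,0.129,0],[0,0,-1,0,0,0.129,0],[0,0,0,0,0,0.129,0]]' 35
python3 -m jog '[[0,2,0,0,0,0,0],[0,4.2,0,0,0,0,0],[-0.1,4.6,0,0,0,0,0],[-0.1,4.6,0,0,0,0,0],[-0.1,4.6,0,0,0,0,0],[-0.1,4.6,0,0,0,0,0],[-0.1,4.6,0,0,0,0,0],[-0.1,4.1,0,0,0,0,0]]'
python3 -m jog '[[0,0,0,0,0,0,0],[0,0,0,0,0,0,0],[0,0,0,0,0,0,0]]'
python3 - <<'E'
from h import *
st();c=cam("wrist");cv2.imwrite("pics/w3.png",cv2.resize(c["color"],None,fx=1.55,fy=1.55,interpolation=cv2.INTER_CUBIC))
E
```

```text
clock: 5.55
eef_pos: [563.6, 53.6, 154.5]
eef_rot: [-3.141, -0.004, -0.081]
wrist_force: [-0.1, 0.3, -1.4]
finger_gap: 22.5
clock: 6.35
eef_pos: [531.0, -280.2, 152.8]
eef_rot: [3.141, -0.001, -0.077]
wrist_force: [1.0, 0.3, -1.3]
finger_gap: 22.8
clock: 6.65
eef_pos: [531.8, -277.2, 152.1]
eef_rot: [3.142, -0.0, -0.075]
wrist_force: [-0.0, 0.2, -1.8]
finger_gap: 22.4
t 6.65 pos [ 531.8 -277.2  152.1] rot [ 3.1416e+00 -3.0000e-04 -7.5400e-02] F [-0.   0.2 -1.8] gap 22.4 q [-0.54  0.46  1.44  0.    1.25  1.1 ]
```

View pics/w3.png

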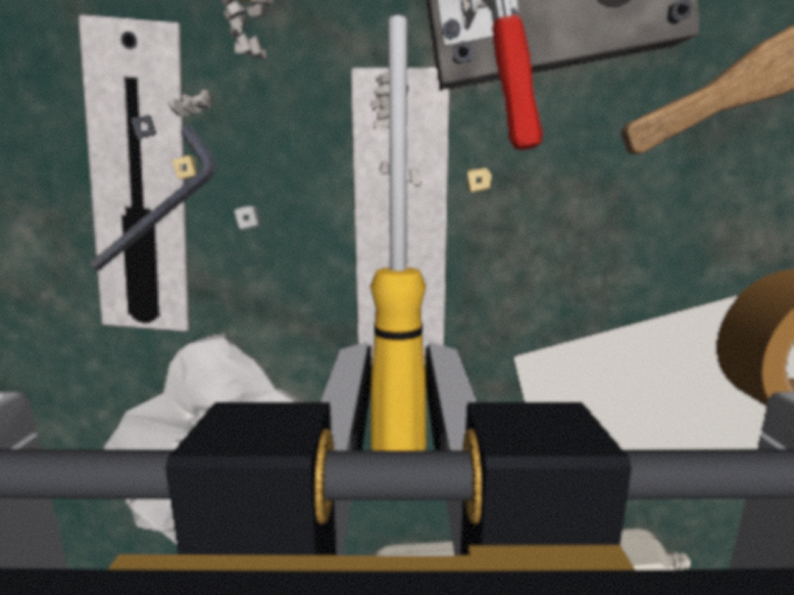

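```bash
python3 -m jog '[[0,0.1,2,0,0,0,0],[0,0.1,4,0,0,0,0],[0,0,4,0,0,0,0],[0,0,2.5,0,0,0,0],[0,0,1,0,0,0,0],[0,0,0.6,0,0,0,0],[0,0,0.3,0,0,0,0],[0,0,0,0,0,0,0]]'
```

```text
clock: 7.5
eef_pos: [532.0, -280.1, 8.4]
eef_rot: [3.141, -0.001, -0.076]
wrist_force: [0.7, -0.1, -0.6]
finger_gap: 22.5
```

```bash
python3 -m jog '[[0,0,0.15,0,0,0,0],[0,0,0,0,0,0,0],[0,0,0.1,0,0,0,0],[0,0,0,0,0,0,0]]'
```

```text
clock: 7.9
eef_pos: [532.0, -280.3, 6.3]
eef_rot: [3.141, -0.002, -0.076]
wrist_force: [-1.0, 1.8, 9.4]
finger_gap: 22.4
```

```bash
python3 -m jog '[[0,0,0,0,0,0,45],[0,0,0,0,0,0,45],[0,0,0,0,0,0,45],[0,0,-2,0,0,0,50],[0,0,-5,0,0,0,70],[0,0,-5,0,0,0,100],[0,0,-5,0,0,0,100],[0,-2,-2.5,0,0,0,100]]'
python3 -m jog '[[0.3,-4.7,0,0,0,0,100],[0.3,-4.9,0,0,0,0,100],[0.3,-4.9,0,0,0,0,100],[0.3,-4.9,0,0,0,0,100],[0.3,-4.9,0,0,0,0,100],[0.3,-4.9,0,0,0,0,100],[0.3,-4.9,0,0,0,0,100],[0.3,-4.9,0,0,0,0,100]]'
python3 -m jog '[[0.3,-4.9,0,0,0,-0.1,100],[0.3,-4.9,0,0,0,-0.1,100],[0,0,0,0,0,-0.1,100],[0,0,0,0,0,-0.1,100],[0,0,0,0,0,-0.1,100],[0,0,0,0,0,0,100],[0,0,0,0,0,0,100]]'
python3 - <<'E'
from h import *
st();c=cam("wrist");cv2.imwrite("pics/w4.png",cv2.resize(c["color"],None,fx=1.55,fy=1.55,interpolation=cv2.INTER_CUBIC))
cv2.imwrite("pics/w4raw.png",c["color"]);np.savez("w4.npz",**{k:c[k] for k in("K","D","M")})
E
```

```text
clock: 8.7
eef_pos: [533.5, -261.7, 204.5]
eef_rot: [3.139, -0.005, -0.078]
wrist_force: [-0.2, -0.4, 0.1]
finger_gap: 75.4
clock: 9.5
eef_pos: [586.5, 129.0, 200.0]
eef_rot: [3.142, -0.0, -0.076]
wrist_force: [0.3, -0.8, 0.3]
finger_gap: 93.9
clock: 10.2
eef_pos: [595.1, 224.5, 199.9]
eef_rot: [-3.142, 0.0, 0.421]
wrist_force: [0.5, 0.5, 0.8]
finger_gap: 93.8
t 10.2 pos [595.1 224.5 199.9] rot [-3.1416e+00  2.0000e-04  4.2080e-01] F [0.5 0.5 0.8] gap 93.8 q [ 0.3   0.5   1.26 -0.    1.38  1.45]
```

View pics/w4.png

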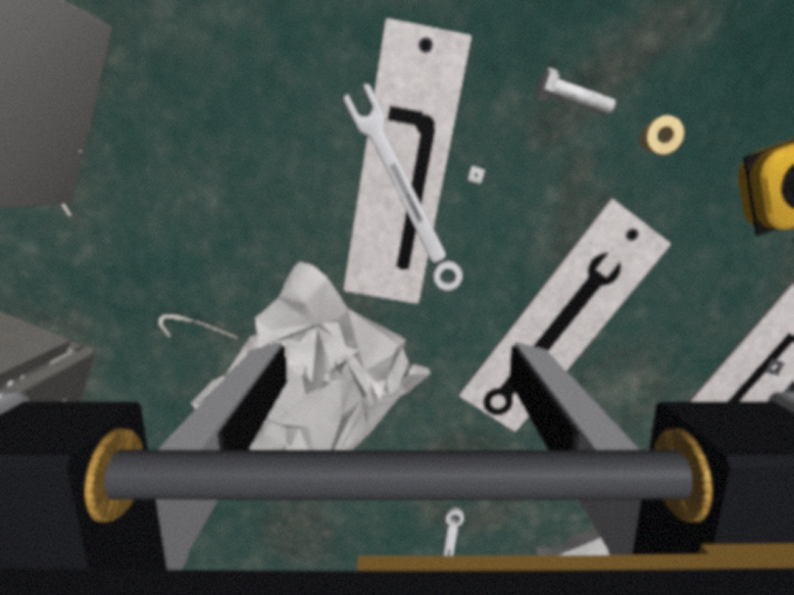

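```bash
cat > ld.py <<'E'
from h import *
def load(n):
    c=dict(np.load(n+".npz"));c["color"]=cv2.imread(f"pics/{n}raw.png");return c
E
python3 - <<'E'
from ld import *
c=load("w4")
f=lambda p,z: ray(c,np.array(p)/1.55,z)[:,:2]
ring=f([(448,276)],7)[0]; tips=f([(347,97),(369,86)],7).mean(0); sh=f([(390,158),(430,238)],7)
d=tips-ring;L=np.linalg.norm(d);print(ring,tips,"len",L,"(exp160)","ang",np.arctan2(d[1],d[0]), "mid",ring+d/L*74)
e=sh[0]-sh[1];print(sh,np.arctan2(e[1],e[0]))
print("box",f([(110,30),(75,205)],0),f([(95,345)],0))
from fit import fitplate
s=np.array([(386,18),(471,36),(418,304),(344,290)])/1.55
print(fitplate(c,s,3))
s=np.array([(613,200),(670,242),(514,431),(460,394)])/1.55
print(fitplate(c,s,3))
# refine shank angle: bright mask excluding plate is hard; crop
cv2.imwrite("pics/c4.png",cv2.resize(c["color"][5:205,210:320],None,fx=4,fy=3,interpolation=cv2.INTER_CUBIC))
E
```

```text
[612.16990608 186.39569912] [712.04711132 309.46783247] len 158.49986162480297 (exp160) ang 0.8890619955455672 mid [658.8003139  243.85529419]
[[678.01480691 268.03600453]
 [634.49109629 213.30892556]] 0.8989360460211074
box [[677.29735903 497.24398791]
 [540.36376242 488.90586425]] [[428.53858474 442.66203279]]
(array([[248.91603 ,  11.325013],
       [303.53583 ,  22.354057],
       [269.11234 , 195.2076  ],
       [221.93549 , 187.09677 ]], dtype=float32), array([673.84300743, 255.11515146]), np.float64(1.8127072808165514), array([[-0.78482958, -0.94375634],
       [-1.12876578,  0.44272317],
       [ 0.76076744,  1.42667251],
       [ 1.15282792, -0.92563934]]))
(array([[394.5936 , 127.53271],
       [432.4097 , 156.6503 ],
       [332.1334 , 277.95023],
       [295.8569 , 255.02965]], dtype=float32), array([614.9017741 ,  80.39989235]), np.float64(1.3930243543091367), array([[-0.77359736, -0.38834804],
       [-0.71194484,  0.62401439],
       [ 1.02312293,  0.54620653],
       [ 0.46241928, -0.78187288]]))
```

View pics/c4.png

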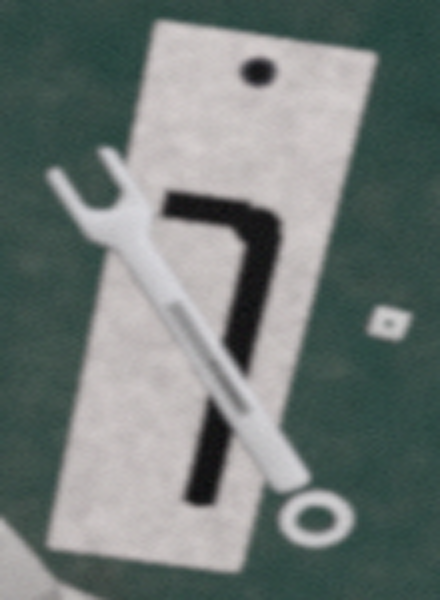

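```bash
python3 -m jog '[[3.3,0.4,0,0,0,-0.118,60],[0,0,3,0,0,-0.118,50],[0,0,0,0,0,-0.118,50],[0,0,0,0,0,-0.118,50],[0,0,0,0,0,0,50],[0,0,0,0,0,0,50]]'
python3 - <<'E'
from h import *
s=st();y=s["eef_rot"][2];d=np.array([658.8,243.9])-s["eef_pos"][:2];print(d@[np.cos(y),np.sin(y)],d@[np.sin(y),-np.cos(y)])
c=cam("wrist");cv2.imwrite("pics/w5.png",cv2.resize(c["color"],None,fx=1.55,fy=1.55,interpolation=cv2.INTER_CUBIC))
cv2.imwrite("pics/w5raw.png",c["color"]);np.savez("w5.npz",**{k:c[k] for k in("K","D","M")})
E
```

```text
clock: 10.85
eef_pos: [626.9, 234.5, 170.1]
eef_rot: [3.142, -0.0, 0.891]
wrist_force: [0.3, 0.4, 0.5]
finger_gap: 49.4
t 10.85 pos [626.9 234.5 170.1] rot [ 3.1415e+00 -2.0000e-04  8.9110e-01] F [0.3 0.4 0.5] gap 49.4 q [0.3  0.6  1.18 0.   1.37 0.98]
27.34678698453471 18.901206385825787
```

View pics/w5.png

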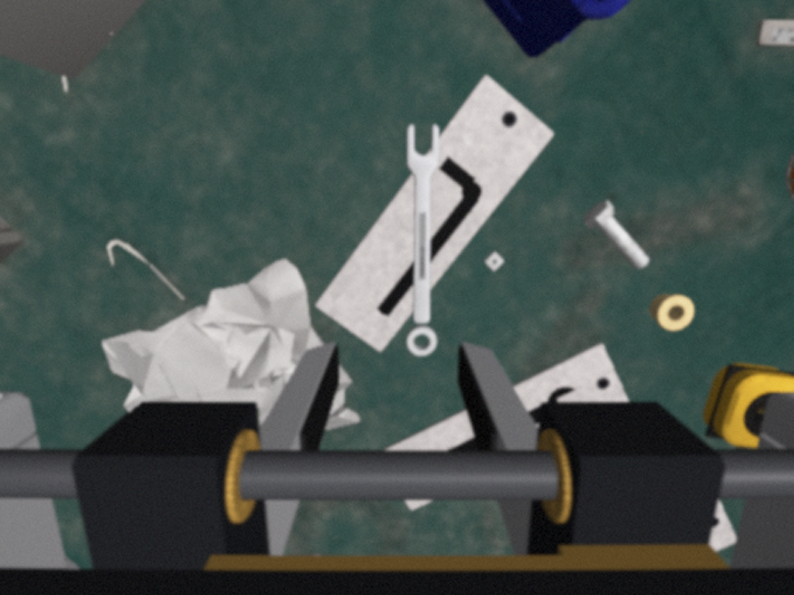

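Run:
```python
from ld import *
c=load("w5");f=lambda p,z: ray(c,np.array(p)/1.55,z)[:,:2]
ring=f([(422,341)],7)[0]; tips=f([(411,125),(436,125)],7).mean(0)
d=tips-ring;L=np.linalg.norm(d);m=ring+d/L*74;print(L,np.arctan2(d[1],d[0]),m)
y=.8911;d=m-np.array([626.9,234.5]);print(d@[np.cos(y),np.sin(y)],d@[np.sin(y),-np.cos(y)])
from fit import fitplate
print(fitplate(c,np.array([(487,75),(554,132),(381,352),(317,305)])/1.55,3)[1:])
```

```text
160.4281541549284 0.897022585897802 [658.81538905 244.12615347]
27.547509022051717 18.772043993936848
(array([674.13951672, 255.14876791]), np.float64(1.813932025776363), array([[-0.95807742, -0.87224216],
       [-1.57980394,  0.50245694],
       [ 0.24837374,  1.48244993],
       [ 2.28950762, -1.11266471]]))
```

Consistent. Approach and descend.

```bash
python3 -m jog '[[2.7,1.9,1,0,0,0,50],[0,0,3.5,0,0,0,40],[0,0,4.5,0,0,0,40],[0,0,4,0,0,0,40],[0,0,2,0,0,0,40],[0,0,0.8,0,0,0,40],[0,0,0,0,0,0,40],[0,0,0,0,0,0,40]]'
```

```text
clock: 11.7
eef_pos: [659.3, 244.0, 13.7]
eef_rot: [3.14, -0.002, 0.895]
wrist_force: [0.0, 0.5, 0.8]
finger_gap: 37.9
```

```bash
python3 -m jog '[[0,0,0.6,0,0,0,40],[0,0,0.2,0,0,0,40],[0,0,0,0,0,0,40]]' 40
python3 -m jog '[[0,0,0,0,0,0,0],[0,0,0,0,0,0,0],[0,0,0,0,0,0,0],[0,0,0,0,0,0,0],[0,0,0,0,0,0,0]]' 40
```

```text
clock: 12.0
eef_pos: [658.8, 243.9, 4.4]
eef_rot: [3.141, -0.001, 0.896]
wrist_force: [0.8, -0.5, 0.2]
finger_gap: 37.3
clock: 12.5
eef_pos: [658.8, 243.9, 4.4]
eef_rot: [3.141, -0.001, 0.896]
wrist_force: [-0.6, 0.1, 5.6]
finger_gap: 10.3
```

```bash
python3 -m jog '[[0,0,0,0,0,0,0],[0,0,-0.5,0,0,0,0],[0,0,-1,0,0,0,0],[0,0,-3,0,0,0,0],[0,0,-4,0,0,0,0],[0,0,-3,0,0,0,0],[0,0,0,0,0,0,0]]' 40
python3 - <<'E'
from h import *
st();c=cam("wrist");cv2.imwrite("pics/w6.png",cv2.resize(c["color"],None,fx=1.55,fy=1.55,interpolation=cv2.INTER_CUBIC))
E
```

```text
clock: 13.2
eef_pos: [660.3, 244.3, 124.8]
eef_rot: [3.137, -0.006, 0.896]
wrist_force: [0.1, -0.4, -1.7]
finger_gap: 10.8
t 13.2 pos [660.3 244.3 124.8] rot [ 3.1372 -0.0065  0.8958] F [ 0.1 -0.4 -1.7] gap 10.8 q [ 0.3   0.71  1.1  -0.    1.32  0.98]
```

View pics/w6.png

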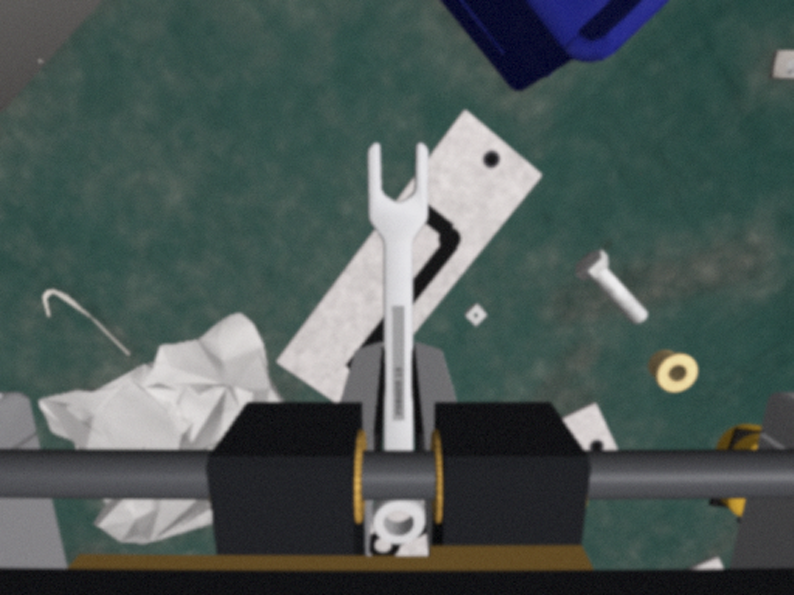

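```bash
python3 -m jog '[[0,0,-0.4,0,0,0.1345,0],[0,0,-0.4,0,0,0.1345,0],[0,0,-0.4,0,0,0.1345,0],[0,0,-0.4,0,0,0.1345,0],[0,0,-0.4,0,0,0.1345,0],[0,0,-0.4,0,0,0.1345,0],[0,0,0,0,0,0.1345,0],[0,0,0,0,0,0.1345,0]]'
python3 -m jog '[[-1,2,0,0,0,0,0],[-1.8,3.6,0,0,0,0,0],[-1.8,3.6,0,0,0,0,0],[-1.8,3.6,0,0,0,0,0],[-1.8,3.6,0,0,0,0,0],[-0.8,1.7,0,0,0,0,0],[0,0,0,0,0,0,0],[0,0,0,0,0,0,0]]'
python3 - <<'E'
from h import *
st();c=cam("wrist");cv2.imwrite("pics/w7.png",cv2.resize(c["color"],None,fx=1.55,fy=1.55,interpolation=cv2.INTER_CUBIC))
cv2.imwrite("pics/w7raw.png",c["color"]);np.savez("w7.npz",**{k:c[k] for k in("K","D","M")})
E
```

```text
clock: 14.05
eef_pos: [657.9, 243.5, 141.1]
eef_rot: [3.14, 0.002, -0.186]
wrist_force: [-0.2, -0.5, -1.5]
finger_gap: 11.0
clock: 14.85
eef_pos: [537.4, 81.9, 142.3]
eef_rot: [3.141, 0.001, -0.181]
wrist_force: [1.2, 0.1, -1.3]
finger_gap: 10.5
t 14.85 pos [537.4  81.9 142.3] rot [ 3.1414e+00  1.1000e-03 -1.8070e-01] F [ 1.2  0.1 -1.3] gap 10.5 q [0.08 0.35 1.61 0.   1.18 1.84]
```

View pics/w7.png

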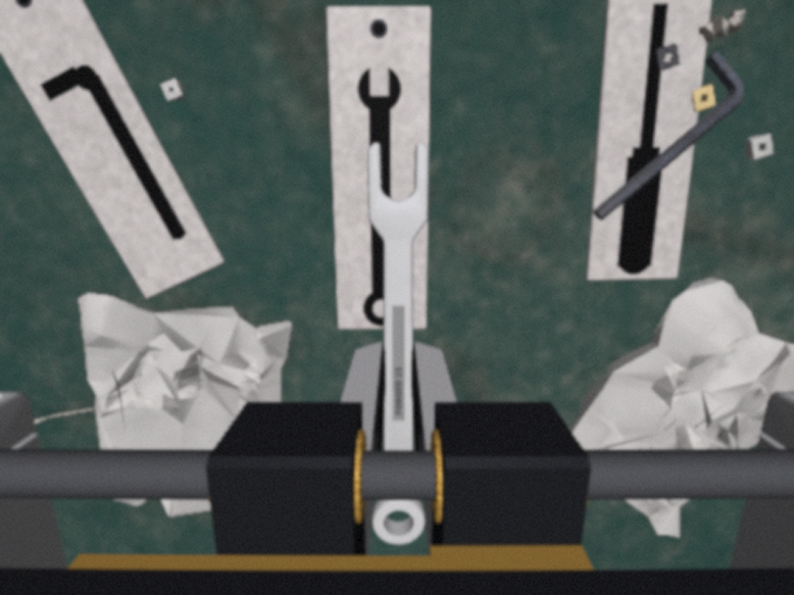

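Run:
```python
from ld import *
from fit import fitplate
c=load("w7")
p,t,a,r=fitplate(c,np.array([(328,6),(431,6),(427,328),(338,328)])/1.55,3)
print((p*1.55).round(1).tolist(),t,a,r.round(1).tolist())
f=lambda p,z: ray(c,np.array(p)/1.55,z)[:,:2]
# independent: edge midlines from raw clicked points
w=f([(328,6),(431,6),(427,328),(338,328)],4);print(w.round(1).tolist(),w.mean(0))
e=f([(378,28)],4)[0];print("eyelet",e)
# outline shank center at rows 120,130 : black between cols
g=cv2.cvtColor(c["color"],cv2.COLOR_BGR2GRAY)
for row in (66,70,75,80,90):
    x=np.where(g[row,225:262]<90)[0]+225
    print(row,x.min(),x.max())
y=a+np.pi/2;yd=np.array([np.cos(y),np.sin(y)]);tgt=t+15*yd;print("tgt",tgt,"yaw",a-np.pi/2)
s=np.array([537.4,81.9]);d=tgt-s;yw=-.1807;print(d@[np.cos(yw),np.sin(yw)],d@[np.sin(yw),-np.cos(yw)])
```

```text
[[326.29998779296875, 6.099999904632568], [429.20001220703125, 5.5], [425.3999938964844, 326.8999938964844], [337.8999938964844, 327.8999938964844]] [614.72870716  79.78516602] 1.393244353928805 [[-1.3, -0.6], [-0.9, 0.9], [1.5, 0.5], [0.7, -0.8]]
[[722.4, 91.6], [710.9, 29.1], [506.1, 65.8], [517.8, 129.5]] [614.30380177  79.00418626]
eyelet [704.77373435  63.58284888]
66 235 254
70 238 251
75 239 250
80 239 250
90 239 250
tgt [599.96452196  82.43447447] yaw -0.17755197286609148
61.44979981158296 -11.769756756315507
```

```bash
python3 -m jog '[[3,-0.6,0,0,0,0,0],[3.1,-0.6,2,0,0,0,0],[0,0,3.5,0,0,0,0],[0,0,3.5,0,0,0,0],[0,0,2,0,0,0,0],[0,0,1,0,0,0,0],[0,0,0,0,0,0,0],[0,0,0,0,0,0,0]]'
python3 - <<'E'
from h import *
s=st();yw=s["eef_rot"][2];d=np.array([599.96,82.43])-s["eef_pos"][:2];print(d@[np.cos(yw),np.sin(yw)],d@[np.sin(yw),-np.cos(yw)])
E
```

```text
clock: 15.7
eef_pos: [600.4, 83.1, 23.8]
eef_rot: [-3.141, -0.001, -0.18]
wrist_force: [0.2, 0.3, -1.0]
finger_gap: 10.4
t 15.7 pos [600.4  83.1  23.8] rot [-3.1413e+00 -1.2000e-03 -1.7970e-01] F [ 0.2  0.3 -1. ] gap 10.4 q [0.08 0.62 1.51 0.   1.01 1.83]
-0.2987683827230128 0.7602640906142473
```

```bash
python3 -m jog '[[0,0.05,1,0,0,0,0],[0,0,0.5,0,0,0,0],[0,0,0.3,0,0,0,0],[0,0,0,0,0,0,0],[0,0,0,0,0,0,0]]'
```

```text
clock: 16.2
eef_pos: [599.7, 82.2, 5.1]
eef_rot: [-3.142, -0.0, -0.18]
wrist_force: [0.2, 0.2, -2.3]
finger_gap: 10.8
```

```bash
python3 -m jog '[[0,0,0.1,0,0,0,0],[0,0,0,0,0,0,0],[0,0,0,0,0,0,15],[0,0,0,0,0,0,20],[0,0,0,0,0,0,30],[0,0,-1,0,0,0,40],[0,0,-3,0,0,0,50],[0,0,-4,0,0,0,60]]'
python3 -m jog '[[-1,0,-4,0,0,0,80],[-3,0,-3,0,0,0,100],[-3,0,0,0,0,0,100],[0,0,0,0,0,0,100],[0,0,0,0,0,0,100]]'
python3 - <<'E'
from h import *
st();c=cam("wrist");cv2.imwrite("pics/w8.png",cv2.resize(c["color"],None,fx=1.55,fy=1.55,interpolation=cv2.INTER_CUBIC))
cv2.imwrite("pics/w8raw.png",c["color"]);np.savez("w8.npz",**{k:c[k] for k in("K","D","M")})
E
```

```text
clock: 17.0
eef_pos: [598.5, 82.1, 83.7]
eef_rot: [3.141, 0.004, -0.18]
wrist_force: [-0.2, 0.3, -0.3]
finger_gap: 47.6
clock: 17.5
eef_pos: [530.8, 94.8, 154.6]
eef_rot: [-3.141, -0.001, -0.18]
wrist_force: [-0.4, 0.5, -0.0]
finger_gap: 87.2
t 17.5 pos [530.8  94.8 154.6] rot [-3.1414e+00 -8.0000e-04 -1.7990e-01] F [-0.4  0.5 -0. ] gap 87.2 q [ 0.11  0.32  1.61 -0.    1.2   1.86]
```

View pics/w8.png

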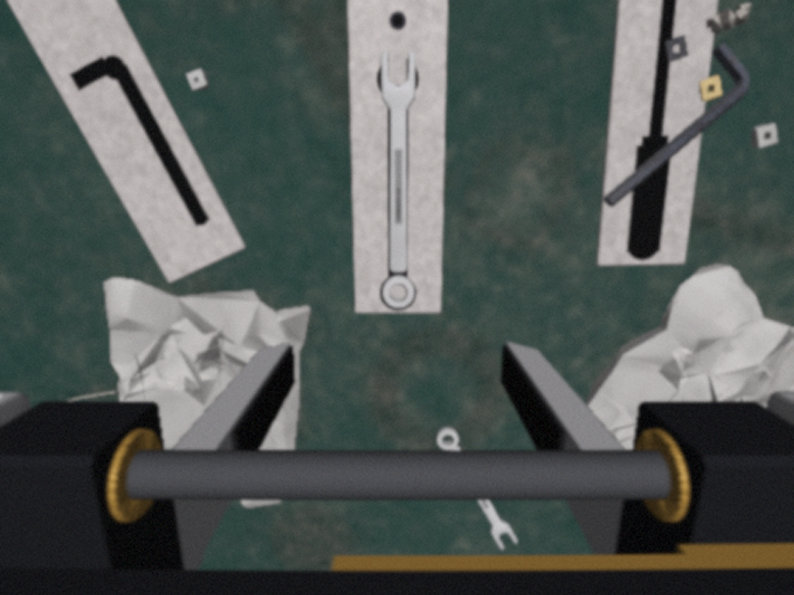

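Run:
```python
from ld import *
c=load("w8")
cv2.imwrite("pics/c8.png",cv2.resize(c["color"][5:205,215:300],None,fx=6,fy=3,interpolation=cv2.INTER_CUBIC))
cv2.imwrite("pics/c8b.png",cv2.resize(c["color"][0:175,380:500],None,fx=5,fy=3.4,interpolation=cv2.INTER_CUBIC))
```

```text
(no output)
```

View pics/c8.png

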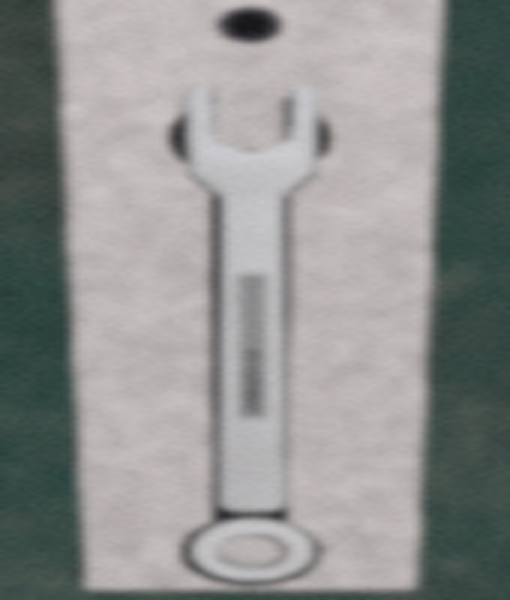

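View pics/c8b.png

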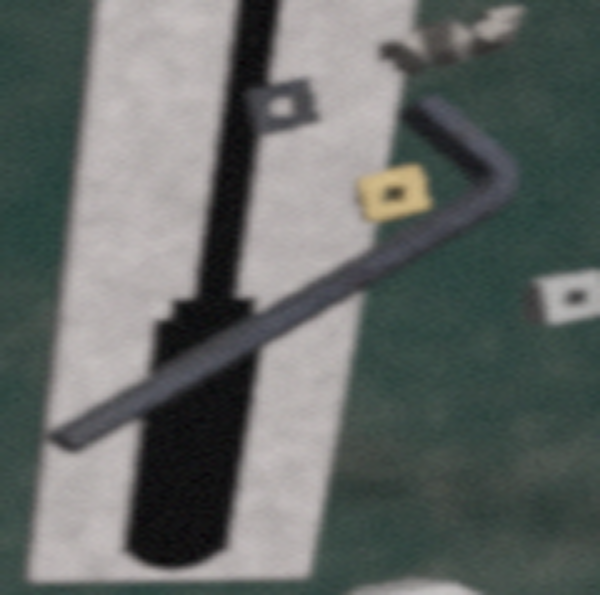

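Run:
```python
from ld import *
c=load("w8")
q=lambda u,v:(380+u/5,v/3.4)
P=ray(c,[q(65,440),q(510,185),q(425,105)],8)[:,:2];print(P)
d=P[1]-P[0];d/=np.linalg.norm(d);print(np.arctan2(d[1],d[0]),np.linalg.norm(P[1]-P[0]));m=P[0]+56*d;print(m)
g=m-np.array([530.8,94.8])-d*35;y=-.18;print(g@[np.cos(y),np.sin(y)],g@[np.sin(y),-np.cos(y)])
```

```text
[[ 566.09290053  -61.93967745]
 [ 625.53055034 -158.02974938]
 [ 650.7973795  -140.93685075]]
-1.0168401155644962 112.98732733556908
[ 595.55203075 -109.56487715]
76.84979717302937 163.4820064530383
```

```bash
python3 -m jog '[[1.9,4.1,0,0,0,0,100],[1.9,4.1,0,0,0,0,80],[1.9,4.1,0,0,0,0,60],[1.9,4.1,0,0,0,0,50],[0,0,0,0,0,0.14,45],[0,0,0,0,0,0.14,45],[0,0,0,0,0,0.14,45],[0,0,0,0,0,0.14,45]]'
python3 -m jog '[[0,0,0,0,0,0.14,45],[0,0,0,0,0,0.14,45],[0,0,0,0,0,0,45],[0,0,0,0,0,0,45]]'
python3 - <<'E'
from h import *
st();c=cam("wrist");cv2.imwrite("pics/w9.png",cv2.resize(c["color"],None,fx=1.55,fy=1.55,interpolation=cv2.INTER_CUBIC))
cv2.imwrite("pics/w9raw.png",c["color"]);np.savez("w9.npz",**{k:c[k] for k in("K","D","M")})
E
```

```text
clock: 18.35
eef_pos: [576.6, -80.8, 153.2]
eef_rot: [3.141, 0.001, -0.747]
wrist_force: [-0.1, -0.2, 0.6]
finger_gap: 43.4
clock: 18.75
eef_pos: [576.4, -80.5, 153.5]
eef_rot: [3.141, 0.001, -1.016]
wrist_force: [-0.5, -0.3, 0.1]
finger_gap: 42.3
t 18.75 pos [576.4 -80.5 153.5] rot [ 3.1410e+00  5.0000e-04 -1.0162e+00] F [-0.5 -0.3  0.1] gap 42.3 q [-0.2   0.42  1.49 -0.    1.24  2.39]
```

View pics/w9.png

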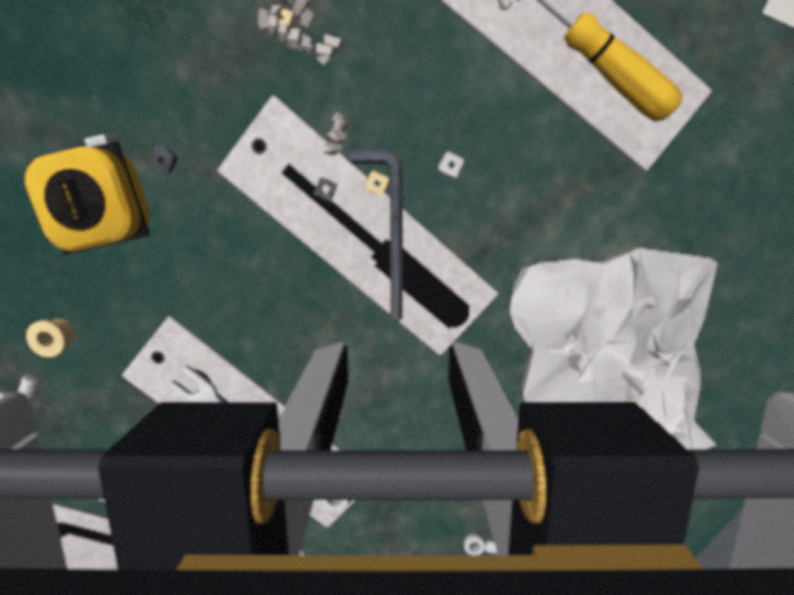

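Run:
```python
from ld import *
c=load("w9")
im=c["color"]; cv2.imwrite("pics/c9.png",cv2.resize(im[85:215,200:290],None,fx=6,fy=4.5,interpolation=cv2.INTER_CUBIC))
g=im.astype(int)
for r in (115,125,130,140,150,175,190,200):
    print(r,[tuple(g[r,x]) for x in range(248,264,1)] if r in(130,190) else "")
```

```text
115 
125 
130 [(np.int64(191), np.int64(192), np.int64(196)), (np.int64(191), np.int64(191), np.int64(197)), (np.int64(181), np.int64(182), np.int64(185)), (np.int64(144), np.int64(142), np.int64(146)), (np.int64(112), np.int64(108), np.int64(110)), (np.int64(97), np.int64(89), np.int64(90)), (np.int64(95), np.int64(86), np.int64(85)), (np.int64(94), np.int64(85), np.int64(84)), (np.int64(85), np.int64(76), np.int64(73)), (np.int64(68), np.int64(63), np.int64(61)), (np.int64(56), np.int64(54), np.int64(52)), (np.int64(63), np.int64(61), np.int64(54)), (np.int64(70), np.int64(72), np.int64(57)), (np.int64(75), np.int64(79), np.int64(56)), (np.int64(72), np.int64(76), np.int64(54)), (np.int64(75), np.int64(79), np.int64(58))]
140 
150 
175 
190 [(np.int64(196), np.int64(198), np.int64(203)), (np.int64(197), np.int64(198), np.int64(204)), (np.int64(192), np.int64(192), np.int64(197)), (np.int64(164), np.int64(164), np.int64(168)), (np.int64(119), np.int64(117), np.int64(121)), (np.int64(99), np.int64(92), np.int64(95)), (np.int64(99), np.int64(91), np.int64(91)), (np.int64(103), np.int64(96), np.int64(94)), (np.int64(92), np.int64(84), np.int64(85)), (np.int64(78), np.int64(74), np.int64(73)), (np.int64(74), np.int64(71), np.int64(73)), (np.int64(115), np.int64(117), np.int64(119)), (np.int64(162), np.int64(162), np.int64(167)), (np.int64(170), np.int64(172), np.int64(178)), (np.int64(160), np.int64(162), np.int64(167)), (np.int64(131), np.int64(132), np.int64(136))]
200
```

View pics/c9.png

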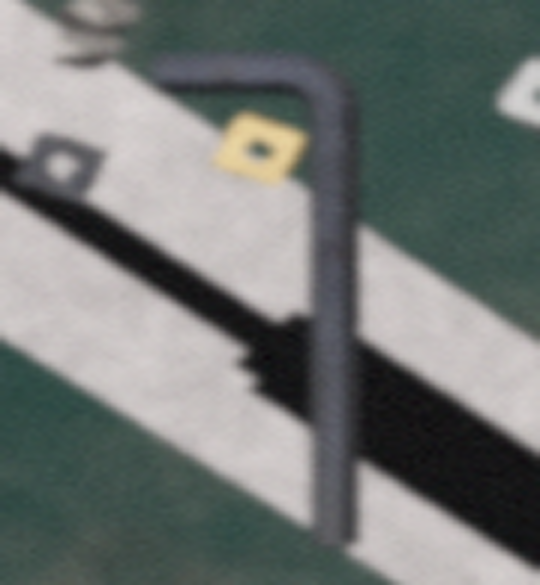

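Run:
```python
from ld import *
c=load("w9")
P=ray(c,[(255.0,130),(255.3,190),(255.4,205.2),(254.8,97.0)],8)[:,:2]
d=P[0]-P[1];a=np.arctan2(d[1],d[0]);d/=np.linalg.norm(d);print(P,a,np.linalg.norm(P[3]-P[2]))
m1=P[2]+d*56;m2=P[3]-d*64;print(m1,m2)
m=(m1+m2)/2
g=m-np.array([576.4,-80.5]);y=-1.0162;print(g@[np.cos(y),np.sin(y)],g@[np.sin(y),-np.cos(y)])
```

```text
[[ 610.2809922  -132.37988407]
 [ 575.17261005  -76.11482721]
 [ 565.67546424  -60.9460836 ]
 [ 628.2269561  -161.0697319 ]] -1.0129293985745413 118.05691035587354
[ 595.32061739 -108.45571309] [ 594.34678107 -106.77301248]
32.75746380764239 -1.3923007067827833
```

```bash
python3 -m jog '[[3.3,-0.1,2,0,0,0,40],[0,0,4,0,0,0,40],[0,0,4,0,0,0,35],[0,0,2.5,0,0,0,35],[0,0,1.2,0,0,0,35],[0,0,0,0,0,0,35],[0,0,0,0,0,0,35]]' 40
```

```text
clock: 19.5
eef_pos: [595.0, -108.0, 18.3]
eef_rot: [-3.14, -0.001, -1.019]
wrist_force: [0.3, -0.2, 0.3]
finger_gap: 32.8
```

```bash
python3 -m jog '[[0,0,0.9,0,0,0,35],[0,0,0.3,0,0,0,35],[0,0,0,0,0,0,35],[0,0,0,0,0,0,35]]' 40
python3 -m jog '[[0,0,0,0,0,0,0],[0,0,0,0,0,0,0],[0,0,0,0,0,0,0],[0,0,0,0,0,0,0],[0,0,0,0,0,0,0],[0,0,0,0,0,0,0]]' 40
```

```text
clock: 19.9
eef_pos: [594.4, -107.8, 5.2]
eef_rot: [-3.141, -0.0, -1.02]
wrist_force: [-0.1, -0.4, 0.9]
finger_gap: 32.6
clock: 20.5
eef_pos: [594.3, -107.8, 5.0]
eef_rot: [-3.141, -0.0, -1.02]
wrist_force: [0.1, -0.4, 0.6]
finger_gap: 7.5
```

```bash
python3 -m jog '[[0,0,-0.5,0,0,0,0],[0,0,-2,0,0,0,0],[0,0,-3.5,0,0,0,0],[0,0,-3.5,0,0,-0.14,0],[0,0,-3,0,0,-0.14,0],[0,0,-2,0,0,-0.14,0],[0,0,-0.5,0,0,-0.14,0],[0,0,0,0,0,-0.14,0]]'
python3 -m jog '[[0,0,0,0,0,-0.14,0],[0,0,0,0,0,-0.14,0],[0,0,0,0,0,-0.14,0],[0,0,0,0,0,-0.14,0],[0.5,-2,0,0,0,0,0],[1,-4.2,0,0,0,0,0],[1,-4.2,0,0,0,0,0],[1,-4.2,0,0,0,0,0]]'
python3 -m jog '[[1,-4.2,0,0,0,0,0],[1,-4.2,0,0,0,0,0],[1,-4.2,0,0,0,0,0],[0.8,-3,0,0,0,0,0],[0.3,-1.8,0,0,0,0,0],[0,0,0,0,0,0,0],[0,0,0,0,0,0,0],[0,0,0,0,0,0,0]]'
python3 - <<'E'
from h import *
st();c=cam("wrist");cv2.imwrite("pics/w10.png",cv2.resize(c["color"],None,fx=1.55,fy=1.55,interpolation=cv2.INTER_CUBIC))
cv2.imwrite("pics/w10raw.png",c["color"]);np.savez("w10.npz",**{k:c[k] for k in("K","D","M")})
E
```

```text
clock: 21.3
eef_pos: [594.7, -107.9, 156.6]
eef_rot: [-3.141, -0.002, -0.314]
wrist_force: [-0.5, -0.0, -1.4]
finger_gap: 7.3
clock: 22.1
eef_pos: [593.3, 43.8, 155.3]
eef_rot: [3.142, -0.0, 0.239]
wrist_force: [0.5, -0.8, -0.3]
finger_gap: 6.9
clock: 22.9
eef_pos: [592.3, 219.7, 155.1]
eef_rot: [3.141, 0.0, 0.238]
wrist_force: [-1.4, -0.7, -0.6]
finger_gap: 7.5
t 22.9 pos [592.3 219.7 155.1] rot [3.1414e+00 1.0000e-04 2.3840e-01] F [-1.4 -0.7 -0.6] gap 7.5 q [ 0.3   0.52  1.33 -0.    1.29  1.63]
```

View pics/w10.png

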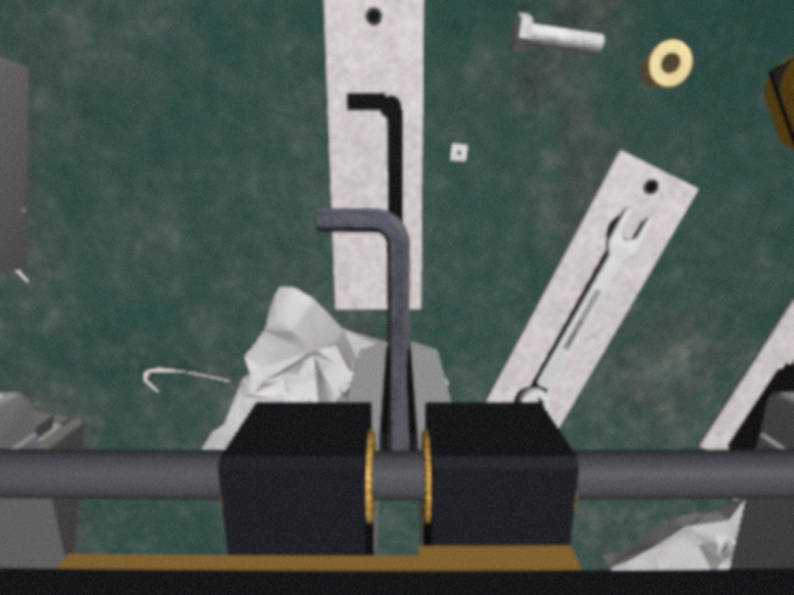

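Run:
```python
from ld import *
a=cv2.resize(load("w10")["color"][95:275,305:455],None,fx=3.2,fy=3.2,interpolation=cv2.INTER_CUBIC)
b=cv2.resize(load("w9")["color"][195:275,70:190],None,fx=2.6,fy=2.6,interpolation=cv2.INTER_CUBIC)
o=np.zeros((580,795,3),np.uint8);o[:576,:480]=a[:576,:480];o[:208,482:482+312]=b[:208,:312]
cv2.imwrite("pics/c10.png",o)
```

```text
(no output)
```

View pics/c10.png

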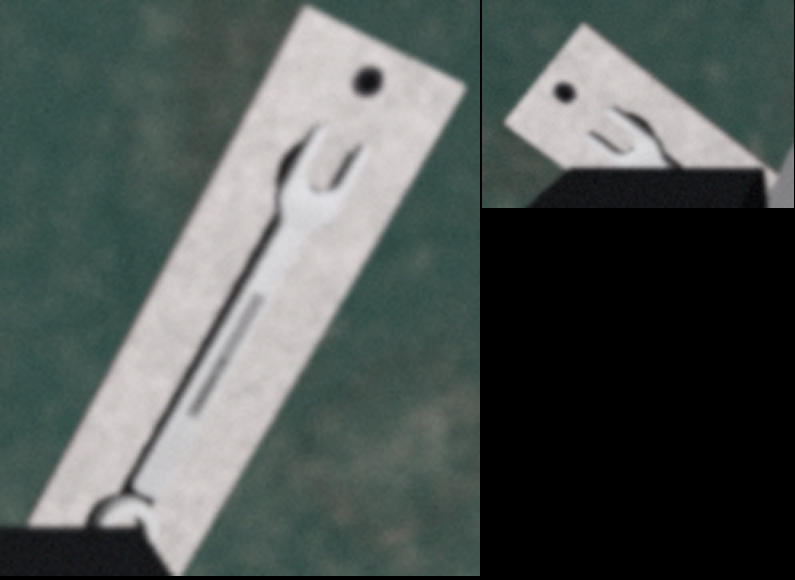

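Run:
```python
from ld import *
c=load("w10");g=cv2.cvtColor(c["color"],cv2.COLOR_BGR2GRAY).astype(float)
def edge(row,c0,c1,rise):
    s=g[row-1:row+2,c0:c1].mean(0);lo,hi=s.min(),s.max();t=(lo+hi)/2
    for i in range(len(s)-1):
        if (s[i]-t)*(s[i+1]-t)<=0 and ((s[i+1]>s[i])==rise): return c0+i+(t-s[i])/(s[i+1]-s[i])
rows=range(5,190,5)
L=[(edge(r,200,226,True),r) for r in rows]; Rr=[(edge(r,264,285,False),r) for r in range(5,130,5)]
L=[p for p in L if p[0]];Rr=[p for p in Rr if p[0]]
for n,E in(("L",L),("R",Rr)):
    W=ray(c,E,4)[:,:2];
    v=cv2.fitLine(W.astype(np.float32),cv2.DIST_HUBER,0,.01,.01).ravel()
    d=v[:2]*np.sign(v[0]);print(n,np.arctan2(d[1],d[0]),v[2:],"perp",v[2:]@[-np.sin(.242),np.cos(.242)])
# outline long leg
O=[]
for r in range(75,130,5):
    a=edge(r,242,254,False);b=edge(r,254,266,True)
    if a and b:O.append(((a+b)/2,r))
W=ray(c,O,4)[:,:2];v=cv2.fitLine(W.astype(np.float32),cv2.DIST_HUBER,0,.01,.01).ravel();print("out",np.arctan2(v[1],v[0]),v[2:]@[-np.sin(.242),np.cos(.242)])
# near edge along
N=ray(c,[(230,y) for y in range(190,206)],4)
col=g[185:210,232:240].mean(1);print(col.round(0))
# outline outer bend row
print("bend",g[55:75,240:248].mean(1).round(0))
# held hex bend
print(ray(c,[(373/1.55,16/1.55)],4))
```

```text
L 0.24048859 [674.65985 288.60452] perp 118.51602553628632
R 0.24050198 [727.6079  235.31145] perp 54.08714838040467
out 0.24275482 73.11781839629921
[203. 203. 203. 204. 205. 205. 203. 202. 201. 201. 203. 204. 202. 190.
 153. 108.  88.  85.  85.  84.  82.  81.  79.  77.  75.]
bend [204. 204. 203. 194. 162. 102.  50.  30.  26.  26.  26.  26.  27.  25.
  36.  69. 114. 149. 171. 186.]
[[762.43607225 277.22385164   4.        ]]
```

Run:
```python
from ld import *
c=load("w10");u=np.array([np.cos(.2415),np.sin(.2415)]);n=np.array([-u[1],u[0]])
near=ray(c,[(236,199.4)],4)[0,:2]@u;bend=ray(c,[(244,59.8)],4)[0,:2]@u;eye=ray(c,[(373/1.55,16/1.55)],4)[0,:2]@u
print(near,bend,bend-near,"exp150")
s=(near+86+bend-64)/2;print("s",near+86,bend-64)
# lines with .2415 angle re-evaluated
t=s*u+ (ray(c,[((395)/1.55,150/1.55)],4)[0,:2]@n)*n;print(t, s*u+ n*73.0)
t=s*u+n*73.0
st_=monitor.read_state();y=st_["eef_rot"][2];g=t-st_["eef_pos"][:2];print(y,g@[np.cos(y),np.sin(y)],g@[np.sin(y),-np.cos(y)])
# held key: leg line
```

```text
610.7314339411777 760.6010198000338 149.8695858588561 exp150
s 696.7314339411777 696.6010198000338
[658.97978619 237.53959053] [658.990568  237.4958167]
0.23818770052492422 68.92344027929131 -1.5733154600466226
```

```bash
python3 -m jog '[[3.4,-0.1,0,0,0,-0.003,0],[3.5,-0.1,1,0,0,0,0],[0,0,4,0,0,0,0],[0,0,4,0,0,0,0],[0,0,3,0,0,0,0],[0,0,1,0,0,0,0],[0,0,0,0,0,0,0],[0,0,0,0,0,0,0]]'
python3 - <<'E'
from h import *
s=st();yw=s["eef_rot"][2];d=np.array([659,237.5])-s["eef_pos"][:2];print(d@[np.cos(yw),np.sin(yw)],d@[np.sin(yw),-np.cos(yw)])
E
```

```text
clock: 23.75
eef_pos: [659.7, 239.4, 27.0]
eef_rot: [-3.141, -0.003, 0.242]
wrist_force: [0.5, 0.5, -0.1]
finger_gap: 7.0
t 23.75 pos [659.7 239.4  27. ] rot [-3.1415e+00 -2.6000e-03  2.4220e-01] F [ 0.5  0.5 -0.1] gap 7.0 q [ 0.3   0.81  1.18 -0.    1.16  1.62]
-1.0829307526871266 1.6516100393159492
```

```bash
python3 -m jog '[[0,0,1,0,0,0,0],[0,0,0,0,0,0,0],[0,0,0,0,0,0,0]]'
python3 - <<'E'
from h import *
s=st();yw=s["eef_rot"][2];d=np.array([659,237.5])-s["eef_pos"][:2];print(d@[np.cos(yw),np.sin(yw)],d@[np.sin(yw),-np.cos(yw)])
E
```

```text
clock: 24.05
eef_pos: [658.7, 239.6, 15.3]
eef_rot: [-3.142, -0.0, 0.243]
wrist_force: [-0.2, -1.0, -0.7]
finger_gap: 7.1
t 24.05 pos [658.7 239.6  15.3] rot [-3.1415e+00 -3.0000e-04  2.4280e-01] F [-0.2 -1.  -0.7] gap 7.1 q [0.3  0.82 1.18 0.   1.14 1.62]
-0.20473877365992124 2.0751939742071395
```

```bash
python3 -m jog '[[0,0.2,0.4,0,0,0,0],[0,0,0.3,0,0,0,0],[0,0,0,0,0,0,0],[0,0,0,0,0,0,0]]'
python3 - <<'E'
from h import *
s=st();yw=s["eef_rot"][2];d=np.array([659,237.5])-s["eef_pos"][:2];print(d@[np.cos(yw),np.sin(yw)],d@[np.sin(yw),-np.cos(yw)])
E
```

```text
clock: 24.45
eef_pos: [659.2, 237.5, 8.0]
eef_rot: [3.142, -0.0, 0.243]
wrist_force: [-0.1, -0.8, 0.8]
finger_gap: 7.5
t 24.45 pos [659.2 237.5   8. ] rot [ 3.1416 -0.      0.2428] F [-0.1 -0.8  0.8] gap 7.5 q [ 0.29  0.83  1.18 -0.    1.13  1.62]
-0.1576494403600947 -0.011464647199381759
```

```bash
python3 -m jog '[[0,0,0.3,0,0,0,0],[0,0,0,0,0,0,0],[0,0,0,0,0,0,0]]'
python3 -m jog '[[0,0,0,0,0,0,15],[0,0,0,0,0,0,20],[0,0,0,0,0,0,25],[0,0,-1,0,0,0,30],[0,0,-3,0,0,0,40],[0,0,-4,0,0,0,60],[0,0,-4,0,0,0,80],[-2,0,-3,0,0,0,100]]'
python3 -m jog '[[-4,0,0,0,0,0,100],[-1,0,0,0,0,0,100],[0,0,0,0,0,0,100],[0,0,0,0,0,0,100]]'
python3 - <<'E'
from h import *
st();c=cam("wrist");cv2.imwrite("pics/w11.png",cv2.resize(c["color"],None,fx=1.55,fy=1.55,interpolation=cv2.INTER_CUBIC))
cv2.imwrite("pics/w11raw.png",c["color"]);np.savez("w11.npz",**{k:c[k] for k in("K","D","M")})
E
```

```text
clock: 24.75
eef_pos: [659.5, 237.5, 5.5]
eef_rot: [3.141, -0.001, 0.243]
wrist_force: [1.2, -1.0, 4.8]
finger_gap: 6.6
clock: 25.55
eef_pos: [640.7, 233.0, 158.2]
eef_rot: [-3.141, -0.003, 0.243]
wrist_force: [1.0, 0.5, 0.6]
finger_gap: 56.5
clock: 25.95
eef_pos: [591.8, 220.9, 155.7]
eef_rot: [-3.142, -0.001, 0.243]
wrist_force: [-0.1, -1.2, 0.5]
finger_gap: 88.8
t 25.95 pos [591.8 220.9 155.7] rot [-3.1415e+00 -1.2000e-03  2.4280e-01] F [-0.1 -1.2  0.5] gap 88.8 q [0.3  0.52 1.33 0.   1.29 1.63]
```

View pics/w11.png

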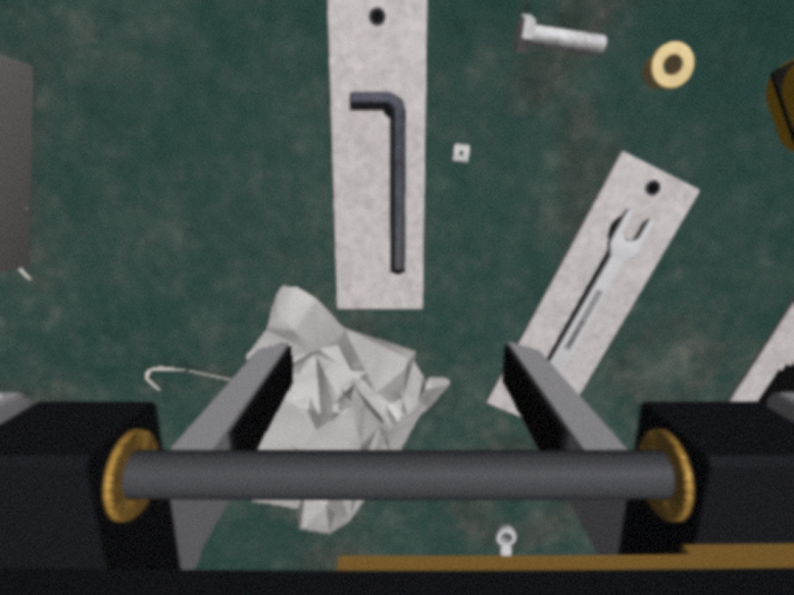

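```bash
python3 -m jog '[[0,0,0,0,0,0.106,100],[0,0,0,0,0,0.106,100],[0,0,0,0,0,0.107,100],[-0.3,4.6,0,0,0,0,100],[-0.3,4.6,0,0,0,0,100],[-0.3,4.6,0,0,0,0,100],[-0.3,4.6,0,0,0,0,100],[-0.3,4.6,0,0,0,0,100]]'
python3 -m jog '[[-0.3,4.6,0,0,0,0,100],[-0.3,4.6,0,0,0,0,100],[-0.3,4.6,0,0,0,0,90],[-0.3,4.6,0,0,0,0,80],[-0.3,4.6,0,0,0,0,70],[-0.3,4.6,0,0,0,0,60],[0,0,0,0,0,0,60],[0,0,0,0,0,0,60]]'
python3 - <<'E'
from h import *
from yel import handle
st();c=cam("wrist");cv2.imwrite("pics/w12.png",cv2.resize(c["color"],None,fx=1.55,fy=1.55,interpolation=cv2.INTER_CUBIC))
cv2.imwrite("pics/w12raw.png",c["color"]);np.savez("w12.npz",**{k:c[k] for k in("K","D","M")})
m=c["color"].copy()
print(handle(c,125,240))
E
```

```text
clock: 26.8
eef_pos: [558.9, -9.3, 154.9]
eef_rot: [-3.142, 0.0, -0.076]
wrist_force: [1.1, -0.1, 0.2]
finger_gap: 93.9
clock: 27.6
eef_pos: [519.9, -282.2, 154.4]
eef_rot: [-3.141, 0.001, -0.078]
wrist_force: [0.3, -0.3, 0.3]
finger_gap: 56.6
t 27.6 pos [ 519.9 -282.2  154.4] rot [-3.1411e+00  6.0000e-04 -7.8000e-02] F [ 0.3 -0.3  0.3] gap 56.6 q [-0.56  0.44  1.46  0.    1.25  1.09]
(array([497.28691983, 199.79324895]), (477.6031494140625, -550.5391845703125), (92.64307403564453, 42.53246307373047), np.float32(0.13590704))
```

View pics/w12.png

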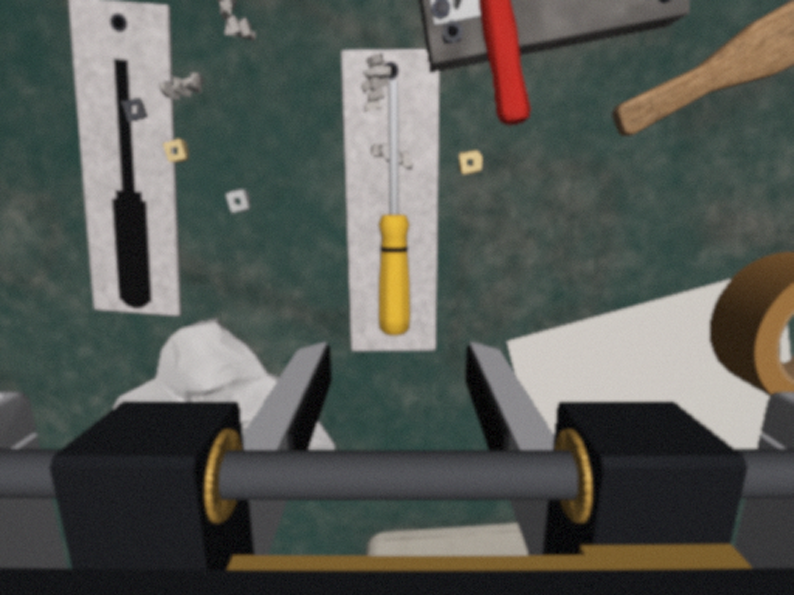

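Run:
```python
from ld import *
from yel import handle
c=load("w12")
k=c["color"].copy();c["color"]=k.copy();c["color"][:,:230]=0;c["color"][:,280:]=0
h=handle(c,125,225);print(h)
u=np.array([np.cos(-.0776),np.sin(-.0776)]);n=np.array([np.sin(-.0776),-np.cos(-.0776)])
g=np.array(h[1])-monitor.read_state()["eef_pos"][:2];print(g@u,g@n)
tip=ray(c,[(393/1.55,70/1.55)],12)[0,:2];d=tip-h[1];print("tip",tip,np.arctan2(d[1],d[0]),np.linalg.norm(d))
c["color"]=k
from fit import fitplate
P=ray(c,np.array([(169,5),(180,315),(95,310),(121,60),(137,306)])/1.55,4)[:,:2];print(P)
d=P[3]-P[4];print("outl",np.arctan2(d[1],d[0]),np.linalg.norm(d),P[4]+d/np.linalg.norm(d)*42)
```

```text
(array([253.88571429, 176.32571429]), (529.56005859375, -280.0859069824219), (20.563615798950195, 85.81453704833984), np.float32(-0.07862804))
9.358238050805518 -1.810703465389234
tip [ 664.44577553 -290.61970703] -0.07793607879121746 135.29640636889977
[[ 716.33439297 -150.29135908]
 [ 511.26622272 -117.39753751]
 [ 520.15935086  -53.97042031]
 [ 687.11247881 -112.21282437]
 [ 520.72197356  -86.44870193]]
outl -0.15362132145539198 168.37336559820187 [562.22735771 -92.87544964]
```

```bash
python3 -m jog '[[0.9,-0.2,2,0,0,0,60],[0,0,4,0,0,0,60],[0,0,4,0,0,0,50],[0,0,3,0,0,0,50],[0,0,1,0,0,0,50],[0,0,0,0,0,0,50],[0,0,0,0,0,0,50]]' 35
```

```text
clock: 28.35
eef_pos: [529.9, -279.9, 16.6]
eef_rot: [3.141, -0.002, -0.075]
wrist_force: [0.1, -0.6, 0.5]
finger_gap: 47.0
```

```bash
python3 -m jog '[[0,0,0.8,0,0,0,50],[0,0,0.2,0,0,0,50],[0,0,0,0,0,0,50],[0,0,0,0,0,0,0],[0,0,0,0,0,0,0],[0,0,0,0,0,0,0],[0,0,0,0,0,0,0],[0,0,0,0,0,0,0]]' 35
python3 -m jog '[[0,0,0,0,0,0,0],[0,0,0,0,0,0,0]]'
```

```text
clock: 29.15
eef_pos: [528.9, -280.0, 5.1]
eef_rot: [3.141, -0.0, -0.076]
wrist_force: [-0.3, -0.9, 0.8]
finger_gap: 22.9
clock: 29.35
eef_pos: [528.9, -280.0, 5.1]
eef_rot: [3.142, -0.0, -0.076]
wrist_force: [-1.1, -0.0, 2.6]
finger_gap: 23.0
```

```bash
python3 -m jog '[[0,0,-1.5,0,0,0,0],[0,0,-4,0,0,0,0],[0,0,-4.5,0,0,0.035,0],[0,0,-4.5,0,0,0.035,0],[-0.4,-3,-3,0,0,0,0],[-0.4,-3.5,-1,0,0,0,0],[-0.5,-3.4,0,0,0,0,0],[0,0,0,0,0,0,0]]' 40
python3 -m jog '[[0,0,0,0,0,0,0],[0,0,0,0,0,0,0],[0,0,0,0,0,0,0]]'
python3 - <<'E'
from h import *
st();c=cam("wrist");cv2.imwrite("pics/w13.png",cv2.resize(c["color"],None,fx=1.55,fy=1.55,interpolation=cv2.INTER_CUBIC))
cv2.imwrite("pics/w13raw.png",c["color"]);np.savez("w13.npz",**{k:c[k] for k in("K","D","M")})
E
```

```text
clock: 30.15
eef_pos: [530.5, -177.0, 191.6]
eef_rot: [-3.141, -0.001, -0.143]
wrist_force: [0.4, -0.6, -0.7]
finger_gap: 22.3
clock: 30.45
eef_pos: [530.3, -181.0, 189.9]
eef_rot: [-3.142, 0.0, -0.147]
wrist_force: [-0.4, 0.0, 0.2]
finger_gap: 22.4
t 30.45 pos [ 530.3 -181.   189.9] rot [-3.1416e+00  2.0000e-04 -1.4740e-01] F [-0.4  0.   0.2] gap 22.4 q [-0.39  0.34  1.51 -0.    1.3   1.32]
```

View pics/w13.png

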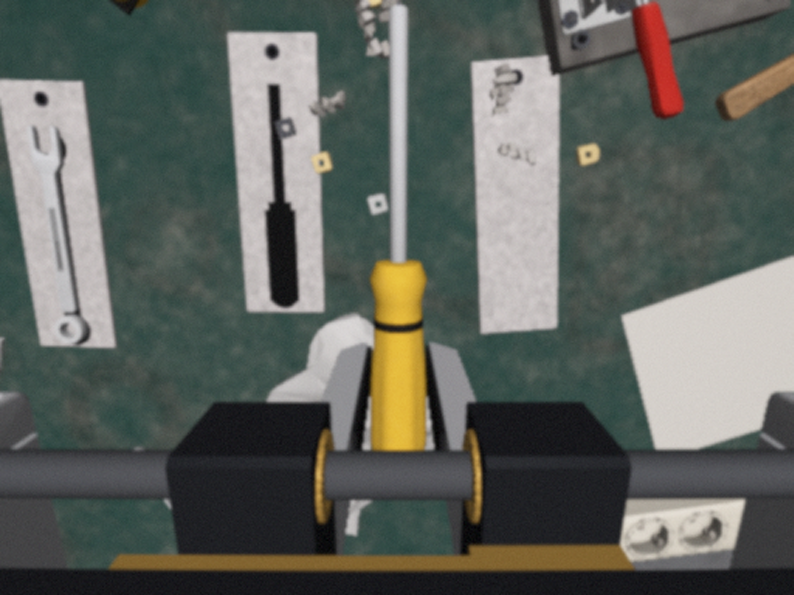

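Run:
```python
from ld import *
from fit import fitplate
c=load("w13")
p,t,a,r=fitplate(c,np.array([(228,31),(316,33),(324,312),(247,312)])/1.55,3)
print((p*1.55).round(1).tolist(),t,a,r.round(1).tolist())
g=cv2.cvtColor(c["color"],cv2.COLOR_BGR2GRAY).astype(float)
def edge(s,o,rise):
    lo,hi=s.min(),s.max();th=(lo+hi)/2
    for i in range(len(s)-1):
        if (s[i]-th)*(s[i+1]-th)<=0 and ((s[i+1]>s[i])==rise): return o+i+(th-s[i])/(s[i+1]-s[i])
yaw=a-np.pi/2
def line(pts,z=4):
    W=ray(c,pts,z)[:,:2];v=cv2.fitLine(W.astype(np.float32),cv2.DIST_HUBER,0,.01,.01).ravel();d=v[:2]*np.sign(v[0]);return np.arctan2(d[1],d[0]),v[2:]
rr=range(28,195,5)
L=line([(edge(g[r-1:r+2,140:168].mean(0),140,True),r) for r in rr]);
Rl=line([(edge(g[r-1:r+2,197:215].mean(0),197,False),r) for r in list(range(28,60,4))+list(range(118,195,5))])
O=[]
for r in range(138,190,4):
    s=g[r-1:r+2,162:204].mean(0);x1=edge(s[:18],162,False);x2=edge(s[18:],180,True);O.append(((x1+x2)/2,r))
Ol=line(O)
yw=(L[0]+Rl[0])/2;n=np.array([-np.sin(yw),np.cos(yw)]);u=np.array([np.cos(yw),np.sin(yw)])
print("yaws",yaw,L[0],Rl[0],Ol[0]);print("perp",L[1]@n,Rl[1]@n,(L[1]@n+Rl[1]@n)/2,Ol[1]@n)
# near edge, far edge, outline handle end, tip along
cn=edge(g[190:210,165:200].mean(1),190,False);cf=edge(g[12:28,150:170].mean(1),12,True)
he=edge(g[188:200,181:186].mean(1),188,True);tp=edge(g[45:62,175:179].mean(1),45,False)
f=lambda x,r: ray(c,[(x,r)],4)[0,:2]@u
print("near",cn,f(182,cn),"far",cf,f(160,cf),"hend",he,f(183,he),"tip",tp,f(177,tp))
print("s:",f(182,cn)+48,f(160,cf)-162,f(183,he)+42,f(177,tp)-127)
print("n,u",n,u)
```

```text
[[227.0, 31.700000762939453], [314.8999938964844, 32.099998474121094], [322.8999938964844, 311.1000061035156], [246.6999969482422, 310.5]] [ 619.21133695 -100.9423679 ] 1.4117128643892403 [[-1.2, -0.7], [-0.7, 0.9], [1.2, 0.7], [0.7, -1.0]]
yaws -0.1590834624056563 -0.1590948 -0.1590354 -0.15864486
perp 30.633537 -33.884003 -1.6252327 -1.3602066
near 201.02439024390245 522.6648974417775 far 20.237445414847162 731.6270129012978 hend 197.46724137931034 527.4112639760997 tip 54.16101694915254 696.7397750647837
s: 570.6648974417775 569.6270129012978 569.4112639760997 569.7397750647837
n,u [0.15839517 0.9873758 ] [ 0.9873758  -0.15839517]
```

```bash
python3 -m jog '[[0,-2,0,0,0,0.012,0],[0.5,-3.6,0,0,0,0,0],[0.6,-2.6,2,0,0,0,0],[0.6,-1.1,3,0,0,0,0],[0,0,3,0,0,0,0],[0,0,1,0,0,0,0],[0,0,0,0,0,0,0],[0,0,0,0,0,0,0]]'
python3 -m jog '[[0,0,0,0,0,0,0],[0,0,0,0,0,0,0]]'
python3 - <<'E'
from h import *
st();c=cam("wrist");cv2.imwrite("pics/w14.png",cv2.resize(c["color"],None,fx=1.55,fy=1.55,interpolation=cv2.INTER_CUBIC))
cv2.imwrite("pics/w14raw.png",c["color"]);np.savez("w14.npz",**{k:c[k] for k in("K","D","M")})
E
```

```text
clock: 31.3
eef_pos: [562.2, -91.6, 101.2]
eef_rot: [3.141, -0.001, -0.159]
wrist_force: [0.4, 0.3, -0.5]
finger_gap: 22.6
clock: 31.5
eef_pos: [562.1, -91.3, 101.2]
eef_rot: [3.142, -0.002, -0.159]
wrist_force: [-0.5, 0.7, -1.7]
finger_gap: 22.6
t 31.5 pos [562.1 -91.3 101.2] rot [ 3.1415e+00 -1.9000e-03 -1.5860e-01] F [-0.5  0.7 -1.7] gap 22.6 q [-0.23  0.45  1.58  0.    1.12  1.5 ]
```

View pics/w14.png

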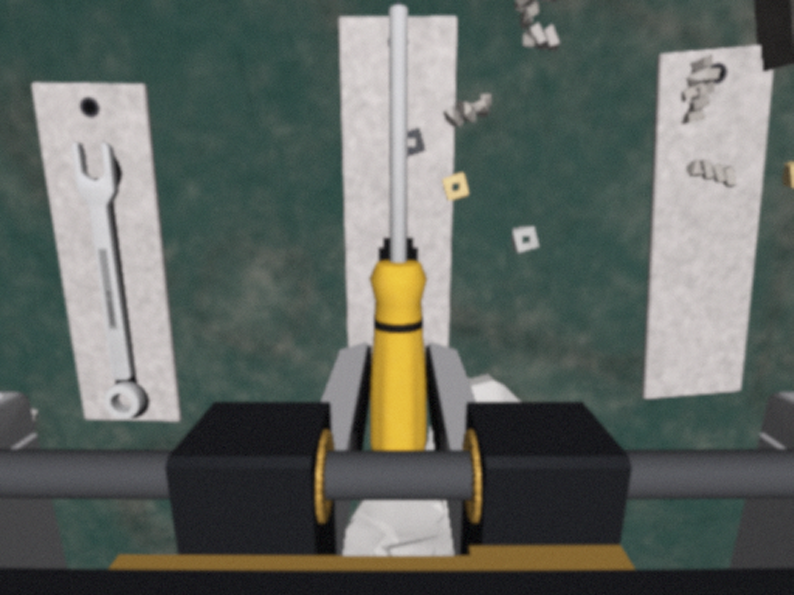

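Run:
```python
from ld import *
c=load("w14");g=cv2.cvtColor(c["color"],cv2.COLOR_BGR2GRAY).astype(float)
def edge(s,o,rise):
    lo,hi=s.min(),s.max();th=(lo+hi)/2
    for i in range(len(s)-1):
        if (s[i]-th)*(s[i+1]-th)<=0 and ((s[i+1]>s[i])==rise): return o+i+(th-s[i])/(s[i+1]-s[i])
def line(pts,z=4):
    W=ray(c,pts,z)[:,:2];v=cv2.fitLine(W.astype(np.float32),cv2.DIST_HUBER,0,.01,.01).ravel();d=v[:2]*np.sign(v[0]);return np.arctan2(d[1],d[0]),v[2:]
L=line([(edge(g[r-1:r+2,210:235].mean(0),210,True),r) for r in range(20,215,6)])
R_=line([(edge(g[r-1:r+2,280:305].mean(0),280,False),r) for r in list(range(18,50,4))+list(range(140,218,5))])
yw=(L[0]+R_[0])/2;n=np.array([-np.sin(yw),np.cos(yw)]);u=np.array([np.cos(yw),np.sin(yw)])
print(L[0],R_[0],L[1]@n,R_[1]@n,(L[1]@n+R_[1]@n)/2)
cf=edge(g[3:20,230:248].mean(1),3,True);print("far s",ray(c,[(239,cf)],4)[0,:2]@u-162)
# blade center px at rows and handle
s=monitor.read_state()["eef_pos"][:2];print("tcp perp",s@n,"s",s@u)
# blade line at z = TCP-ish height
tcpz=101.2
P=ray(c,[(398.5/1.55,100/1.55),(398.5/1.55,240/1.55)],tcpz+10.4)[:,:2];print("blade perp",P@n)
```

```text
-0.1594176 -0.15827994 30.923836 -33.356323 -1.2162437
far s 569.4502767309622
tcp perp -1.1702621839322367 s 569.344369276516
blade perp [-1.49591329 -1.50359108]
```

```bash
python3 -m jog '[[-0.05,0,2,0,0,0,0],[0,0,3,0,0,0,0],[0,0,2.5,0,0,0,0],[0,0,1,0,0,0,0],[0,0,0,0,0,0,0],[0,0,0,0,0,0,0],[0,0,0,0,0,0,0]]'
python3 - <<'E'
from h import *
s=st();n=np.array([.1583,.9874]);u=np.array([.9874,-.1583]);p=s["eef_pos"][:2];print(p@n,p@u)
E
```

```text
clock: 32.25
eef_pos: [561.9, -91.0, 16.4]
eef_rot: [3.141, -0.002, -0.158]
wrist_force: [0.1, 0.0, -1.0]
finger_gap: 22.7
t 32.25 pos [561.9 -91.   16.4] rot [ 3.1414e+00 -2.2000e-03 -1.5820e-01] F [ 0.1  0.  -1. ] gap 22.7 q [-0.22  0.56  1.63  0.    0.95  1.5 ]
-0.9085994045044978 569.2569170898101
```

```bash
python3 -m jog '[[0,0.04,0.7,0,0,0,0],[0,0,0.3,0,0,0,0],[0,0,0,0,0,0,0],[0,0,0,0,0,0,0]]'
```

```text
clock: 32.65
eef_pos: [561.2, -91.3, 5.0]
eef_rot: [3.142, -0.0, -0.158]
wrist_force: [-0.1, 0.2, 1.4]
finger_gap: 22.6
```

```bash
python3 -m jog '[[0,0,0.05,0,0,0,0],[0,0,0,0,0,0,0],[0,0,0,0,0,0,30],[0,0,0,0,0,0,38],[0,0,0,0,0,0,45],[0,0,0,0,0,0,45],[0,0,-2,0,0,0,45],[0,0,-4,0,0,0,50]]'
python3 -m jog '[[0,0,-4.5,0,0,0,60],[-2,0,-4,0,0,0,70],[-4,0,0,0,0,0,100],[-1,0,0,0,0,0,100],[0,0,0,0,0,0,100],[0,0,0,0,0,0,100]]'
python3 - <<'E'
from h import *
st();c=cam("wrist");cv2.imwrite("pics/w15.png",cv2.resize(c["color"],None,fx=1.55,fy=1.55,interpolation=cv2.INTER_CUBIC))
cv2.imwrite("pics/w15raw.png",c["color"]);np.savez("w15.npz",**{k:c[k] for k in("K","D","M")})
cv2.imwrite("pics/c15.png",cv2.resize(c["color"][0:210,210:300],None,fx=5,fy=2.8,interpolation=cv2.INTER_CUBIC))
E
```

```text
clock: 33.45
eef_pos: [559.4, -90.9, 62.5]
eef_rot: [-3.141, 0.006, -0.158]
wrist_force: [0.5, -0.8, 0.5]
finger_gap: 46.4
clock: 34.05
eef_pos: [492.6, -80.4, 149.4]
eef_rot: [3.142, -0.0, -0.158]
wrist_force: [-0.4, 0.5, 0.2]
finger_gap: 91.3
t 34.05 pos [492.6 -80.4 149.4] rot [ 3.1416e+00 -2.0000e-04 -1.5830e-01] F [-0.4  0.5  0.2] gap 91.3 q [-0.24  0.24  1.73 -0.    1.17  1.49]
```

View pics/w15.png

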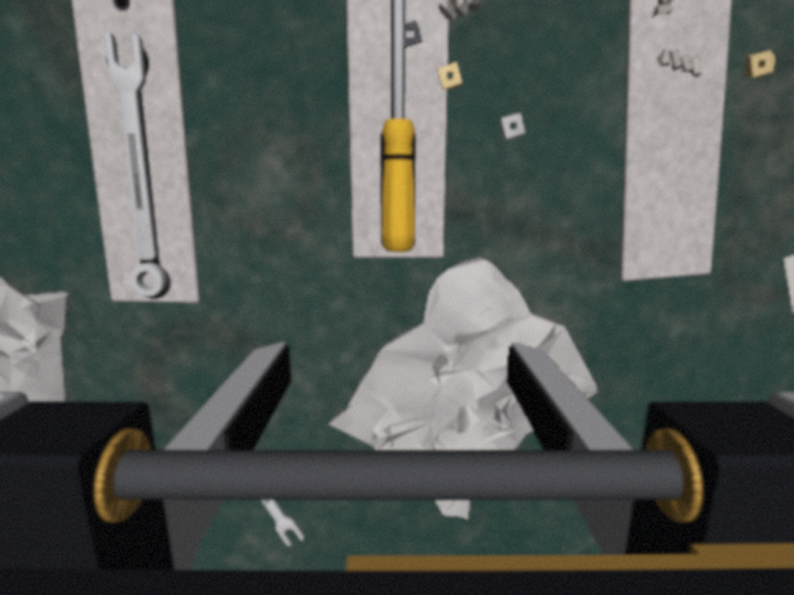

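View pics/c15.png

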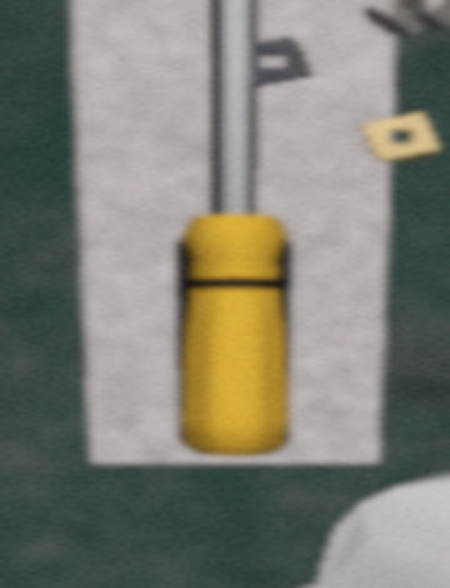

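```bash
python3 -m jog '[[0.8,-2.2,-4,0,0,0,100],[0.8,-2.2,-4,0,0,0,100],[0.8,-2.1,-4,0,0,-0.08,100],[0.8,-2.1,-4,0,0,-0.08,100],[0,0,0,0,0,0,100],[0,0,0,0,0,0,100],[0,0,0,0,0,0,100]]'
python3 - <<'E'
from h import *
st();c=cam("wrist")
cv2.imwrite("pics/w16.png",cv2.resize(c["color"][:230,20:],None,fx=1.6,fy=1.6,interpolation=cv2.INTER_CUBIC))
c=cam("side");cv2.imwrite("pics/s16.png",cv2.resize(c["color"][120:350,120:400],None,fx=2.8,fy=2.6,interpolation=cv2.INTER_CUBIC))
E
```

```text
clock: 34.8
eef_pos: [535.5, 0.2, 307.8]
eef_rot: [-3.141, 0.003, 0.001]
wrist_force: [0.7, 0.2, -1.6]
finger_gap: 93.9
t 34.8 pos [5.355e+02 2.000e-01 3.078e+02] rot [-3.1415e+00  2.6000e-03  8.0000e-04] F [ 0.7  0.2 -1.6] gap 93.9 q [-0.07  0.21  1.4  -0.    1.54  1.5 ]
```

View pics/w16.png

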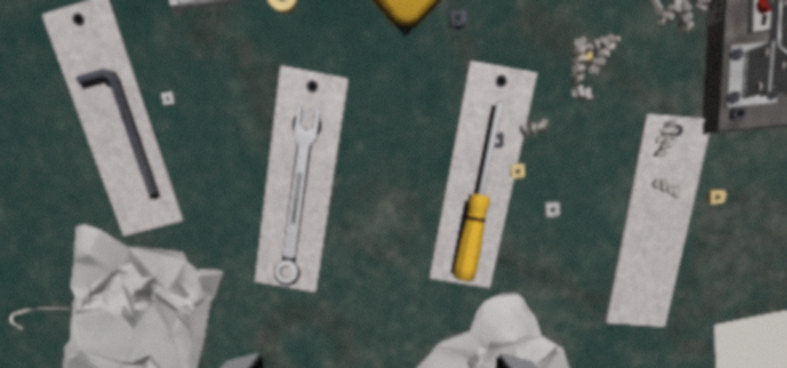

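View pics/s16.png

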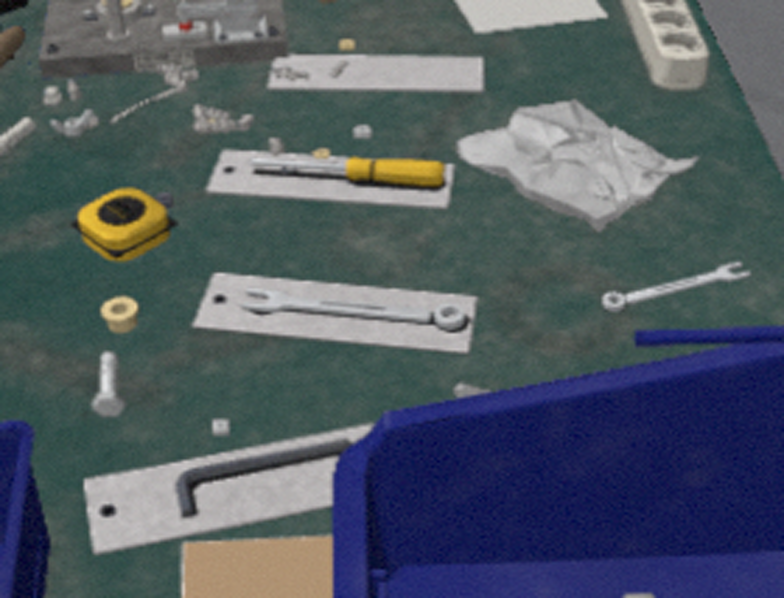

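All three tools lie on their own outlines, the bystanders haven't moved and the arm is clear, so I'm handing in.

```bash
python3 -c "
from cell import order
print(order.sign_off())"
```

```text
the job is handed in; nothing more can be done
None
```

All three tools are back on their own outlines, and the job was handed in at about 35 s on the robot's clock. I parked the screwdriver on the blank plate, placed the spanner and then the hex key, and brought the screwdriver over last.

**Last checks:** The final wrist and side pictures show each tool flat on its outline and pointing the right way. The tape measure, bushing, bolt and small look-alike spanner are where they started. My estimates put each tool within about 1 mm of its target, except that two wrist views of the screwdriver plate differed by about 1 mm sideways. I went by the closest view.

**Things that looked wrong:**
- In slanted views some black showed beside the spanner. It appeared on opposite sides from opposite directions, so it is a viewing effect; from straight above the outline was covered to within about 1 mm.
- A small dark nut lies partly beneath the screwdriver blade. It was there at the start and I left it.
- The jaw readings on the spanner and hex key came out about 1.5 mm under their stated widths. Both tools held without slipping.

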